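# Make up the tile trivet and clamp it

## Robot

A 6-joint arm with a two-finger parallel gripper is mounted at the origin on the work surface. World frame = base frame: x ahead of the robot, y to its left, z up, the work surface at z = 0. Lengths are in mm, angles in rad, forces in N, time in s.
With the tool pointing down it reaches from about 350 to 775 mm from the base axis. Payload 7.3 kg.
Tool frame: the origin (TCP) lies at the very end of the fingers, on their centre line; the grasp point (between the pads) lies 19 mm behind it; z points along the fingers, y is the line along which they close (so a half turn about z gives the same grasp; the last joint's range is limited). The gripper opens to 92 mm and grips with 3 to 60 N. Pads are 19 mm wide; open, the fingers measure 130 mm over their backs; the gripper's body (75 mm by 190 mm) begins 47 mm behind the grasp point.
Start: joints at [1.106, 0.342, 1.524, -0, 1.275, -0.146], TCP at [164.535, 498.571, 226.741] pointing down, gripper open.
Joint ranges: [-2.53, 2.53], [-0.77, 2.02], [0.04, 2.7], [-1, 4.14], [0.28, 2.66], [-3.11, 3.11]. Speed limits (rad/s): [2.57, 2.57, 3.14, 3.14, 3.14, 3.14].

## Interface

Orientations are given as [roll, pitch, yaw] about the fixed x, y, z axes, in that order (R = Rz(yaw) Ry(pitch) Rx(roll)).
In Python, from plant import get_obs, optics, ticket, finder gives the robot as it stands.
- The arm moves only by the tool send_rows, never from a script. Its arguments are lists of equal length, an entry for each row: "offset": the shift along the tool's x, y, z scaled (see below), a list of three; "delta_rot": the turn, a rotation vector about the tool's x, y, z scaled (see below), a list of three. In form: {"offset": [[dx, dy, dz], ...], "delta_rot": [[rx, ry, rz], ...]}. A call has 1 to 8 rows; each row is the pose to reach, as a shift and turn from the pose commanded when the call began, along the tool's axes at that moment, turning the shorter way round; what a row does not reach only later rows make up. The controller multiplies each number of a shift by 120 mm and each number of a turn by 360 degrees. A row lasts 1/8 s, in which the tool goes at most 62.5 mm and 10.7 degrees, less where a joint would pass 70% of its speed; a pose out of reach is approached as far as the arm can. A call with a number of a shift or a turn outside -1 to 1 is refused whole. A call with a gripper value outside its range is refused whole. "grip" is the opening, from 0 (shut) to 1 (fully open), set as the call begins (left out, the last holds). The fingers move at their own pace and stop on an object; the grip force is fixed at half the most. Time passes only in rows, so rows that repeat a pose let the fingers close. It gives the time, the measured TCP pose, the force, the opening and the grip force at its end, in the units of the state.
- get_obs(): the state, without advancing time (a new reading comes with each control period).
- optics.capture(name): name is "side" or "top" or "wrist"; returns the picture (480x640x3 uint8, red, green, blue); there is no depth.
- optics.get_calibration(name): a dict with "fx", "fy", "cx", "cy" (pixels), "world_from_camera" (4x4, takes a point from camera to world coordinates). Camera axes: x right, y down, z forward; pixel columns grow to the right and rows downward; lengths in mm; the calibration is good to about 2 mm. A picture is of the moment at which its call begins: read the wrist's pose just before it. get_calibration takes no time and is no camera call; for the wrist camera it gives the pose at the moment of the call.
- ticket.close_job(): hands the job in; it is judged then, once.
Trained networks look in the newest picture that a camera, given by its name, has taken for a name from the list of things; names that differ only in an ending like _2 or _b are one class to them, and where a whole thing is asked for, a point or a joint stands for the part that bears it (a point fixed in the world has none). Each returns a list of dicts, best first, with "confidence" (0 to 1); they miss things now and then, are a little off and sometimes report something else, mostly with a low value. They report only what shows in the picture. A call takes as long as a camera call. They do not tell look-alikes from the thing itself.
- finder.boxes_of(target, camera): "box" ([left, top, right, bottom] in pixels, round what is visible of it).
- finder.silhouettes(target, camera): "region" (480x640 bool, what is visible of it) and "box" ([left, top, right, bottom] in pixels, round what is visible of it).
- finder.pinpoint(target, camera): "uv" ([column, row] in pixels: a listed point, or the origin of a listed thing).
The state is a dict: "time": time; "joint_positions": joint angles; "dq": joint speeds; "tau": joint torques, N m; "tool_pos": TCP position; "tcp_rot": TCP orientation; "contact_force": force on the tool from outside, world axes, zero at the start; "moment": the same for the moment, N m; "grip_width": finger opening in mm; "finger_force": force on a finger pad.
Only numpy, scipy, OpenCV 4.12 (cv2) and the standard library are available. Lean on these libraries where they do the work, as an engineer would, in place of code of your own. Each camera call takes 0.05 s, during which the arm holds its last target. There are 200 camera calls.

## Task

Make up the tile trivet for the breakfast table: flip the red cam lever over to free the sliding fence, draw the fence back, and lay every loose tile flat on the board, glazed face up, in one straight row that starts at the end stop, tile against tile and flush along the back rail. Slide the fence up snug against the last tile while the lever is still free, then flip the lever fully back to lock it. Leave the coffee press, jug, bowl and tumbler where they stand.

Things in the scene. Friction and masses are not known exactly. Their poses are not given: they have to be found in the camera images.
- trivet: trivet: oak board 100 x 470 mm, top 14 mm above the table, fixed. Origin: centre of its underside. Local y runs lengthwise: END STOP (20 mm high) at the -y end, its face at y = -215 mm; fence towards +y. Local x runs across: BACK RAIL (8 mm high over the board, 12 mm thick) with its inner face at x = +30 mm; -x side open, edge at -50 mm. A tile flush to the rail has its centre at x = 0
- fence (a joint): sliding fence: clear length (m) from the end stop's face to the fence's face, 0 to 0.345, along trivet y. Its wall is 20 mm thick along y, 58 mm wide, 48 mm high over the board; behind it (+y) a low foot (12 mm high) carries the cam lever. Held fast by the cam while locked; else slides with about 2 N and stays where left
- fence_face (a point): on the fence's inner face, at mid width, 10 mm above the board; axes as the trivet's
- fence_top (a point): middle of the top of the fence's wall (62 mm above the table): the wall can be pinched here from above across its 20 mm thickness (along the trivet's y), or pushed; axes as the trivet's
- cam_lever (a joint): red cam lever on the fence, rad: 1.2 = locked, leaning 34 degrees towards the back rail (trivet +x); 0 = free, leaning 34 degrees the other way (-x, open side). Its axle is parallel to trivet y; it stays where left, needs about 2 N at the tip; the cam bites above about 0.7 rad
- lever_tip (a point): centre of the round red bar at the lever's tip, 70 mm from the axle; the bar is 18 mm in diameter and 24 mm wide along trivet y, the stem 20 mm wide and 8 mm thick
- lever_hinge (a point): centre of the lever's axle: 80 mm behind the fence's inner face (+y), 40 mm above the table, at trivet x = 0. A bracket cheek on either side of it reaches 53 mm above the table; 36 mm of free room between the wall and the nearer cheek
- place1 (a point): on the board's top: where the underside centre of the first tile of the row comes, counted from the end stop (30 mm from the stop's face)
- place2 (a point): on the board's top: where the underside centre of the second tile of the row comes, counted from the end stop (90 mm from the stop's face)
- place3 (a point): on the board's top: where the underside centre of the third tile of the row comes, counted from the end stop (150 mm from the stop's face)
- place4 (a point): on the board's top: where the underside centre of the fourth tile of the row comes, counted from the end stop (210 mm from the stop's face)
- place5 (a point): on the board's top: where the underside centre of the fifth tile of the row comes, counted from the end stop (270 mm from the stop's face)
- tile1: loose glazed ceramic tile, 60 x 60 mm and 20 mm thick, about 150 g: white body, top face mustard yellow with a teal rim and a white diamond. Origin: centre of its underside, z up through its thickness, x and y parallel to its sides. May be absent
- tile2: loose glazed ceramic tile, 60 x 60 mm and 20 mm thick, about 150 g: white body, top face mustard yellow with a teal rim and a white diamond. Origin: centre of its underside, z up through its thickness, x and y parallel to its sides. May be absent
- tile3: loose glazed ceramic tile, 60 x 60 mm and 20 mm thick, about 150 g: white body, top face mustard yellow with a teal rim and a white diamond. Origin: centre of its underside, z up through its thickness, x and y parallel to its sides. May be absent
- tile4: loose glazed ceramic tile, 60 x 60 mm and 20 mm thick, about 150 g: white body, top face mustard yellow with a teal rim and a white diamond. Origin: centre of its underside, z up through its thickness, x and y parallel to its sides. May be absent
- tile5: loose glazed ceramic tile, 60 x 60 mm and 20 mm thick, about 150 g: white body, top face mustard yellow with a teal rim and a white diamond. Origin: centre of its underside, z up through its thickness, x and y parallel to its sides. May be absent
- coffee_press: bystander: black coffee press, 92 mm in diameter, 240 mm tall, origin at the centre of its underside
- milk_jug: bystander: white jug with a handle, 74 mm in diameter, 100 mm tall, origin at the centre of its underside
- bowl: bystander: white bowl, 130 mm in diameter, 60 mm tall, origin at the centre of its underside
- tumbler: bystander: glass tumbler, 72 mm in diameter, 85 mm tall, origin at the centre of its underside
Mind the look-alikes: they are no part of the job. Leave any blue look-alike of the tile5 alone.

How it is judged (in metres and radians):
On the way, in this order (a step that is already met when the one before it is completed fails the run):
1. the cam lever is flipped over to free (below 0.4 rad) (value of joint cam_lever below 0.4 rad), for 0.2 s.
2. the fence is drawn back (over 165 mm of clear length) (value of joint fence above 0.165 m), for 0.2 s.
3. all tiles lie in the tight row and the fence is snug against the last, the lever still free (below 0.6 rad) ((horizontal distance between tile1 and place1 below 0.007 m or horizontal distance between tile1 and place2 below 0.007 m or horizontal distance between tile1 and place3 below 0.007 m or horizontal distance between tile1 and place4 below 0.007 m or horizontal distance between tile1 and place5 below 0.007 m) and (angle between the x axis of tile1 and the x axis of trivet, either way round below 0.08 rad or angle between the x axis of tile1 and the y axis of trivet, either way round below 0.08 rad) and z of tile1 in the frame of trivet between 0.01 and 0.018 m and angle between each of tile1, tile2, tile3, tile4, tile5's own z axis and vertical below 0.08 rad and (horizontal distance between tile2 and place1 below 0.007 m or horizontal distance between tile2 and place2 below 0.007 m or horizontal distance between tile2 and place3 below 0.007 m or horizontal distance between tile2 and place4 below 0.007 m or horizontal distance between tile2 and place5 below 0.007 m) and (angle between the x axis of tile2 and the x axis of trivet, either way round below 0.08 rad or angle between the x axis of tile2 and the y axis of trivet, either way round below 0.08 rad) and z of tile2 in the frame of trivet between 0.01 and 0.018 m and (horizontal distance between tile3 and place1 below 0.007 m or horizontal distance between tile3 and place2 below 0.007 m or horizontal distance between tile3 and place3 below 0.007 m or horizontal distance between tile3 and place4 below 0.007 m or horizontal distance between tile3 and place5 below 0.007 m) and (angle between the x axis of tile3 and the x axis of trivet, either way round below 0.08 rad or angle between the x axis of tile3 and the y axis of trivet, either way round below 0.08 rad) and z of tile3 in the frame of trivet between 0.01 and 0.018 m and (horizontal distance between tile4 and place1 below 0.007 m or horizontal distance between tile4 and place2 below 0.007 m or horizontal distance between tile4 and place3 below 0.007 m or horizontal distance between tile4 and place4 below 0.007 m or horizontal distance between tile4 and place5 below 0.007 m) and (angle between the x axis of tile4 and the x axis of trivet, either way round below 0.08 rad or angle between the x axis of tile4 and the y axis of trivet, either way round below 0.08 rad) and z of tile4 in the frame of trivet between 0.01 and 0.018 m and (horizontal distance between tile5 and place1 below 0.007 m or horizontal distance between tile5 and place2 below 0.007 m or horizontal distance between tile5 and place3 below 0.007 m or horizontal distance between tile5 and place4 below 0.007 m or horizontal distance between tile5 and place5 below 0.007 m) and (angle between the x axis of tile5 and the x axis of trivet, either way round below 0.08 rad or angle between the x axis of tile5 and the y axis of trivet, either way round below 0.08 rad) and z of tile5 in the frame of trivet between 0.01 and 0.018 m and (not (horizontal distance between any of tile1, tile2, tile3, tile4, tile5 and place2 below 0.007 m) or horizontal distance between any of tile1, tile2, tile3, tile4, tile5 and place1 below 0.007 m) and (not (horizontal distance between any of tile1, tile2, tile3, tile4, tile5 and place3 below 0.007 m) or horizontal distance between any of tile1, tile2, tile3, tile4, tile5 and place2 below 0.007 m) and (not (horizontal distance between any of tile1, tile2, tile3, tile4, tile5 and place4 below 0.007 m) or horizontal distance between any of tile1, tile2, tile3, tile4, tile5 and place3 below 0.007 m) and (not (horizontal distance between any of tile1, tile2, tile3, tile4, tile5 and place5 below 0.007 m) or horizontal distance between any of tile1, tile2, tile3, tile4, tile5 and place4 below 0.007 m) and y of any of tile1, tile2, tile3, tile4, tile5 in the frame of fence_face above -0.034 m and value of joint cam_lever below 0.6 rad), for 0.2 s.
At the end, for the whole second after the job is handed in: all tiles flat, glazed face up, each within 7 mm of a place of the row (flush to the back rail) and square within 0.08 rad, no place skipped from the end stop on; fence face within 4 mm of the last tile; lever locked (over 1.0 rad); all at rest ((horizontal distance between tile1 and place1 below 0.007 m or horizontal distance between tile1 and place2 below 0.007 m or horizontal distance between tile1 and place3 below 0.007 m or horizontal distance between tile1 and place4 below 0.007 m or horizontal distance between tile1 and place5 below 0.007 m) and (angle between the x axis of tile1 and the x axis of trivet, either way round below 0.08 rad or angle between the x axis of tile1 and the y axis of trivet, either way round below 0.08 rad) and z of tile1 in the frame of trivet between 0.01 and 0.018 m and angle between each of tile1, tile2, tile3, tile4, tile5's own z axis and vertical below 0.08 rad and (horizontal distance between tile2 and place1 below 0.007 m or horizontal distance between tile2 and place2 below 0.007 m or horizontal distance between tile2 and place3 below 0.007 m or horizontal distance between tile2 and place4 below 0.007 m or horizontal distance between tile2 and place5 below 0.007 m) and (angle between the x axis of tile2 and the x axis of trivet, either way round below 0.08 rad or angle between the x axis of tile2 and the y axis of trivet, either way round below 0.08 rad) and z of tile2 in the frame of trivet between 0.01 and 0.018 m and (horizontal distance between tile3 and place1 below 0.007 m or horizontal distance between tile3 and place2 below 0.007 m or horizontal distance between tile3 and place3 below 0.007 m or horizontal distance between tile3 and place4 below 0.007 m or horizontal distance between tile3 and place5 below 0.007 m) and (angle between the x axis of tile3 and the x axis of trivet, either way round below 0.08 rad or angle between the x axis of tile3 and the y axis of trivet, either way round below 0.08 rad) and z of tile3 in the frame of trivet between 0.01 and 0.018 m and (horizontal distance between tile4 and place1 below 0.007 m or horizontal distance between tile4 and place2 below 0.007 m or horizontal distance between tile4 and place3 below 0.007 m or horizontal distance between tile4 and place4 below 0.007 m or horizontal distance between tile4 and place5 below 0.007 m) and (angle between the x axis of tile4 and the x axis of trivet, either way round below 0.08 rad or angle between the x axis of tile4 and the y axis of trivet, either way round below 0.08 rad) and z of tile4 in the frame of trivet between 0.01 and 0.018 m and (horizontal distance between tile5 and place1 below 0.007 m or horizontal distance between tile5 and place2 below 0.007 m or horizontal distance between tile5 and place3 below 0.007 m or horizontal distance between tile5 and place4 below 0.007 m or horizontal distance between tile5 and place5 below 0.007 m) and (angle between the x axis of tile5 and the x axis of trivet, either way round below 0.08 rad or angle between the x axis of tile5 and the y axis of trivet, either way round below 0.08 rad) and z of tile5 in the frame of trivet between 0.01 and 0.018 m and (not (horizontal distance between any of tile1, tile2, tile3, tile4, tile5 and place2 below 0.007 m) or horizontal distance between any of tile1, tile2, tile3, tile4, tile5 and place1 below 0.007 m) and (not (horizontal distance between any of tile1, tile2, tile3, tile4, tile5 and place3 below 0.007 m) or horizontal distance between any of tile1, tile2, tile3, tile4, tile5 and place2 below 0.007 m) and (not (horizontal distance between any of tile1, tile2, tile3, tile4, tile5 and place4 below 0.007 m) or horizontal distance between any of tile1, tile2, tile3, tile4, tile5 and place3 below 0.007 m) and (not (horizontal distance between any of tile1, tile2, tile3, tile4, tile5 and place5 below 0.007 m) or horizontal distance between any of tile1, tile2, tile3, tile4, tile5 and place4 below 0.007 m) and y of any of tile1, tile2, tile3, tile4, tile5 in the frame of fence_face above -0.034 m and value of joint cam_lever above 1 rad and velocity of joint fence between -0.01 and 0.01 m/s and linear speed of each of tile1, tile2, tile3, tile4, tile5 below 0.02 m/s); the robot touches nothing.
It fails at once if the coffee press is shifted by more than 40 mm or tipped over (distance of coffee_press from where it was at the start of the episode above 0.04 m or angle between coffee_press's own z axis and vertical above 0.5 rad).
It fails at once if the milk jug is shifted by more than 40 mm or tipped over (distance of milk_jug from where it was at the start of the episode above 0.04 m or angle between milk_jug's own z axis and vertical above 0.5 rad).
It fails at once if the bowl is shifted by more than 40 mm or tipped over (distance of bowl from where it was at the start of the episode above 0.04 m or angle between bowl's own z axis and vertical above 0.5 rad).
It fails at once if the tumbler is shifted by more than 40 mm or tipped over (distance of tumbler from where it was at the start of the episode above 0.04 m or angle between tumbler's own z axis and vertical above 0.5 rad).
Of tile1, tile2, tile3, tile4, tile5 only 3 to 5 are there at a start; the rules pass over those that are not, and their reading is None.
At some moment in a run one of tile1, tile2, tile3, tile4, tile5 may be knocked a few centimetres aside while the robot is not near it.
Once in a run the grip may slacken for a moment while it holds something.
It also fails if it takes over 210 s, if anything falls off the work surface, if the arm or the gripper's body presses on something with over 40 N, if the wrist force passes 120 N, or if a joint passes its speed limit or range.

## Working session

There is one attempt and no reset: what is moved stays moved. The work goes in short steps, Python scripts to look and compute and a tool call to move; the robot and the scene stay as the last step left them, time stands still between calls to the robot, and variables do not carry over. Pictures are saved under pics/ and viewed, at most 14 in all, crops included, and the job is handed in when it is done.

Besides the shell and the picture viewer there is one more tool, called after ">>>" by a JSON object that holds its "name" and its "arguments". send_rows: Moves the arm, as the interface text tells. Its arguments: {"type":"object","properties":{"offset":{"type":"array"},"delta_rot":{"type":"array"},"grip":{"type":"number"}},"required":["offset","delta_rot"]}

```bash
mkdir -p pics; ls
python3 - <<'E'
from plant import get_obs, optics, ticket, finder
import cv2,numpy as np
o=get_obs();print({k:np.round(v,3) for k,v in o.items()})
for n in ("top","side"):
    im=optics.capture(n);cv2.imwrite(f"pics/{n}0.png",im[:,:,::-1])
    c=optics.get_calibration(n);print(n,c["fx"],c["cx"],c["cy"],np.round(c["world_from_camera"],3).tolist())
    for t in ("tile1","trivet","fence_top","fence_face","lever_tip","lever_hinge","place1","place5","coffee_press","milk_jug","bowl","tumbler"):
        print(t,[(np.round(d["uv"]).tolist(),round(d["confidence"],2)) for d in finder.pinpoint(t,n)][:9])
E
```

```text
pics
{'time': np.float64(0.0), 'joint_positions': array([ 1.106,  0.343,  1.525, -0.   ,  1.275, -0.146]), 'dq': array([ 0.   , -0.001,  0.   , -0.001,  0.   , -0.001]), 'tau': array([-1.0000e-03, -4.3124e+01, -2.4422e+01,  7.2000e-02,  5.6000e-02,
       -0.0000e+00]), 'tool_pos': array([164.342, 498.174, 226.034]), 'tcp_rot': array([-3.14 , -0.   ,  2.823]), 'contact_force': array([ 0.229,  0.103, -0.061]), 'moment': array([-0.044,  0.026, -0.06 ]), 'finger_force': np.float64(0.0), 'grip_width': np.float64(91.516)}
top 538.5678811554184 325.8068700913253 232.67796123864963 [[-0.011, -0.997, 0.073, 379.275], [-1.0, 0.011, 0.005, -16.729], [-0.006, -0.073, -0.997, 1516.482], [0.0, 0.0, 0.0, 1.0]]
tile1 [([316.0, 252.0], 0.97), ([381.0, 264.0], 0.97), ([264.0, 304.0], 0.87), ([261.0, 263.0], 0.72), ([436.0, 287.0], 0.69), ([204.0, 288.0], 0.68)]
trivet [([306.0, 198.0], 0.87), ([288.0, 199.0], 0.26)]
fence_top [([335.0, 191.0], 0.55), ([309.0, 198.0], 0.36)]
fence_face [([341.0, 196.0], 0.82)]
lever_tip [([310.0, 181.0], 0.5)]
lever_hinge [([311.0, 193.0], 0.51), ([310.0, 178.0], 0.32
[... 643 characters left out ...]
39.0], 0.89), ([336.0, 355.0], 0.86), ([323.0, 309.0], 0.58), ([338.0, 266.0], 0.56), ([370.0, 323.0], 0.44)]
trivet [([282.0, 266.0], 0.7), ([367.0, 238.0], 0.18)]
fence_top [([293.0, 232.0], 0.71), ([266.0, 386.0], 0.66)]
fence_face [([291.0, 239.0], 0.57)]
lever_tip [([271.0, 230.0], 0.68)]
lever_hinge [([286.0, 252.0], 0.49)]
place1 [([276.0, 267.0], 0.91), ([297.0, 234.0], 0.77), ([286.0, 261.0], 0.73), ([290.0, 248.0], 0.71), ([299.0, 226.0], 0.66)]
place5 [([276.0, 267.0], 0.91), ([297.0, 234.0], 0.77), ([286.0, 261.0], 0.73), ([290.0, 248.0], 0.71), ([299.0, 226.0], 0.66)]
coffee_press []
milk_jug [([304.0, 224.0], 0.54)]
bowl [([332.0, 188.0], 0.93)]
tumbler [([267.0, 388.0], 0.79)]
```

Run:
```python
import cv2
im=cv2.imread("pics/top0.png");cv2.imwrite("pics/top0c.png",cv2.resize(im[150:340,120:520],(800,380),interpolation=cv2.INTER_CUBIC))
```

```text
(no output)
```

View pics/top0c.png

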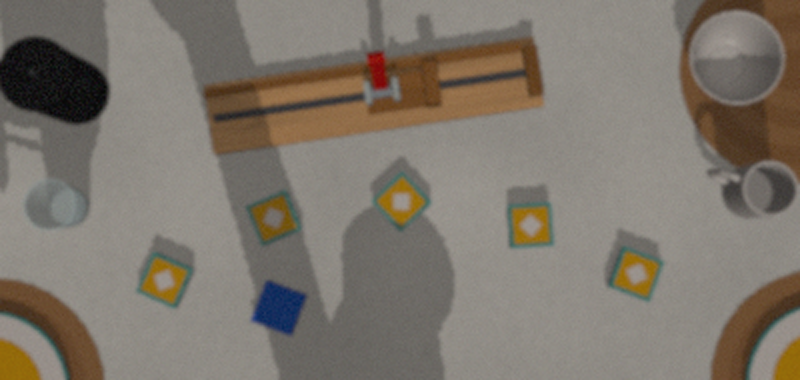

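View pics/side0.png

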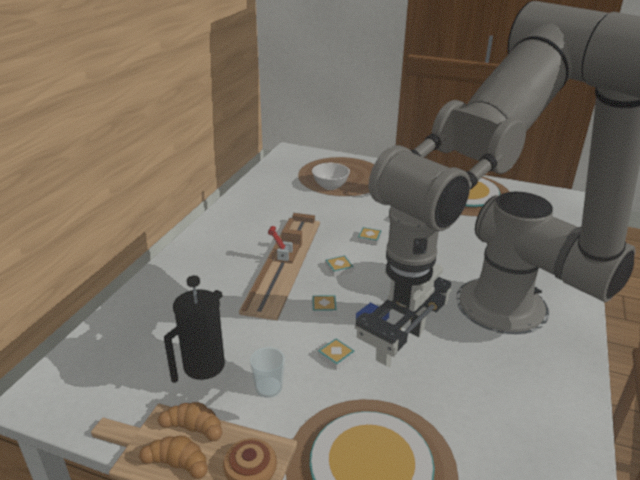

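Top crop: five yellow tiles at full-image pixels of about (202,290), (256,258), (321,250), (385,262) and (438,286). All lie glazed face up and fit the description. The single blue piece at (259,303) is the look-alike and stays. The trivet has its end stop on the right (about 387,187), rail on the far side and red lever at (308,185). Next I'll measure.

```bash
cat > h.py <<'E'
from plant import get_obs, optics, ticket, finder
import cv2, numpy as np
from scipy.spatial.transform import Rotation as R
def ray(c,uv,z):
    T=c["world_from_camera"];d=T[:3,:3]@np.array([(uv[0]-c["cx"])/c["fx"],(uv[1]-c["cy"])/c["fy"],1]);p=T[:3,3]
    return p+d*(z-p[2])/d[2]
def proj(c,P):
    T=np.linalg.inv(c["world_from_camera"]);q=T[:3,:3]@np.asarray(P,float)+T[:3,3]
    return np.array([c["cx"]+c["fx"]*q[0]/q[2],c["cy"]+c["fy"]*q[1]/q[2]])
def tiles(name,ztop=20,im=None,c=None,minA=150):
    """teal+yellow+white top-face rectangles -> (x,y,yaw mod 90deg, side lengths, px)"""
    if im is None: c=optics.get_calibration(name);im=optics.capture(name)
    hsv=cv2.cvtColor(im,cv2.COLOR_RGB2HSV)
    m=cv2.inRange(hsv,(15,110,60),(35,255,255))|cv2.inRange(hsv,(70,60,40),(100,255,255))
    out=[]
    for k in cv2.findContours(m,cv2.RETR_EXTERNAL,cv2.CHAIN_APPROX_NONE)[0]:
        if cv2.contourArea(k)<minA: continue
        w=np.array([ray(c,p[0],ztop)[:2] for p in k],np.float32)
        (cx,cy),(a,b),an=cv2.minAreaRect(w)
        out.append((cx,cy,(an+45)%90-45,a,b,k[:,0].mean(0)))
    return out
def go(x,y,z,yaw):
    """numbers for send_rows from the measured pose to the target (yaw deg, tool down)"""
    o=get_obs();R0=R.from_euler('xyz',o["tcp_rot"]);R1=R.from_euler('xyz',[np.pi,0,np.radians(yaw)])
    s=R0.inv().apply(np.array([x,y,z])-o["tool_pos"])/120;r=(R0.inv()*R1).as_rotvec()/(2*np.pi)
    print("offset",np.round(s,4),"rot",np.round(r,4),"t",round(float(o["time"]),2),"pos",np.round(o["tool_pos"],1),"yaw",round(np.degrees(o["tcp_rot"][2]),1))
E
python3 - <<'E'
from h import *
for n in("top","side"):
    im=cv2.imread(f"pics/{n}0.png")[:,:,::-1].copy();c=optics.get_calibration(n)
    print(n)
    for t in tiles(n,20,im,c,60): print(np.round(t[:5],1),np.round(t[5]))
    pl={"top":[(374,188),(352,191),(330,194),(309,197),(286,200)],"side":[(299,226),(297,234),(290,248),(286,261),(276,267)]}[n]
    print([np.round(ray(c,p,14)[:2]).tolist() for p in pl])
c=optics.get_calibration("top")
print("face",ray(c,(341,196),24),"top",ray(c,(335,191),62),"tip",ray(c,(308,181),98))
# trivet wood mask
im=cv2.imread("pics/top0.png");hsv=cv2.cvtColor(im,cv2.COLOR_BGR2HSV)
m=cv2.inRange(hsv[150:232,215:400],(5,70,40),(22,255,255))
k=max(cv2.findContours(m,cv2.RETR_EXTERNAL,2)[0],key=cv2.contourArea)
w=np.array([ray(c,p[0]+[215,150],14)[:2] for p in k],np.float32);print(cv2.minAreaRect(w))
E
```

```text
top
[-1.049e+02  8.142e+02 -5.000e-01  1.406e+02  1.294e+02] [ 26. 462.]
[198.2 575.3 -18.5 157.2 117.9] [113. 343.]
[ 180.3 -578.4   43.5  155.4  156.2] [535. 343.]
[252.4 688.7 -35.   37.6 131.6] [ 74. 322.]
[ 3.119e+02 -7.482e+02  5.000e-01  9.320e+01  1.480e+01] [595. 294.]
[337.1 335.2 -24.3  58.6  54.3] [204. 287.]
[ 338.4 -314.   -19.8   54.7   56.4] [437. 285.]
[ 405.4 -171.9    3.6   48.6   48.4] [385. 262.]
[419.9 182.3  22.4  57.5  53.5] [259. 258.]
[440.6   7.1  44.3  57.1  55. ] [321. 248.]
[ 4.373e+02 -7.478e+02  5.000e-01  9.730e+01  1.410e+01] [592. 248.]
[ 557.8 -519.9  -32.5   42.6   80.6] [509. 206.]
[ 542.5 -430.8   42.5  129.9   42.2] [478. 214.]
[600.  164.2   8.1  40.7 225.5] [263. 193.]
[588.8  43.2   7.9  95.1 463. ] [318. 198.]
[ 731.6 -483.8    6.5   63.9  147.3] [497. 144.]
[ 4.9440e+02  1.4800e+01 -8.0000e-01  1.8387e+03  1.3331e+03] [302. 187.]
[[614.0, -146.0], [606.0, -84.0], [599.0, -22.0], [591.0, 37.0], [583.0, 102.0]]
side
[371.2 681.4  44.4  94.1  48.9] [252. 472.]
[518.7 693.7   3.8 135.3  72.5] [173. 455.]
[186.3 563.3  20.7 155.3 118.5] [371. 457.]
[534.1 612.    5.4 128.6  69.5] [195. 421.]
[334.1 333.8 -22.8  45.7  45.1] [336. 350.]
[ 134.1 -572.9  -11.4  133.3   56.6] [478. 191.]
[  472.  -2800.2     6.6   202.6   604.8] [471.  37.]
[  603.1 -3552.3    17.6   211.7  1123.9] [464.  11.]
[[620.0, -144.0], [608.0, -99.0], [598.0, -21.0], [582.0, 43.0], [596.0, 79.0]]
face [591.24571075 -52.35890032  24.        ] top [599.75622756 -35.29009293  62.        ] tip [621.95148009  36.66693954  98.        ]
((590.647216796875, 44.209716796875), (102.09718322753906, 471.6866760253906), 7.765397548675537)
```

>>> {"name": "send_rows", "arguments": {"offset": [[-0.33,-0.3,0],[-0.66,-0.6,0],[-1,-0.9,0],[-1,-0.9,0]], "delta_rot": [[0,0,-0.024],[0,0,-0.048],[0,0,-0.0716],[0,0,-0.0716]], "grip": 0}}

```text
time: 1.8
tool_pos: [246.0, 356.1, 227.0]
tcp_rot: [-3.141, 0.001, -3.013]
contact_force: [-0.4, 0.8, -0.7]
grip_width: 56.7
finger_force: 0.0
```

>>> {"name": "send_rows", "arguments": {"offset": [[-0.29,-0.32,0],[-0.58,-0.64,0],[-0.87,-0.95,0],[-0.87,-0.95,0]], "delta_rot": [[0,0,0],[0,0,0],[0,0,0],[0,0,0]]}}

```text
time: 2.3
tool_pos: [365.1, 258.1, 226.7]
tcp_rot: [3.141, 0.001, -3.016]
contact_force: [-0.8, -0.2, -0.3]
grip_width: 16.2
finger_force: 0.0
```

>>> {"name": "send_rows", "arguments": {"offset": [[-0.25,-0.32,0],[-0.5,-0.64,0],[-0.75,-0.95,0],[-0.75,-0.95,0]], "delta_rot": [[0,0,0],[0,0,0],[0,0,0],[0,0,0]]}}

```text
time: 2.8
tool_pos: [468.4, 157.5, 226.4]
tcp_rot: [3.141, 0.0, -3.014]
contact_force: [-0.8, 0.9, -0.3]
grip_width: 0.5
finger_force: 0.0
```

>>> {"name": "send_rows", "arguments": {"offset": [[-0.25,-0.32,0],[-0.5,-0.64,0],[-0.75,-0.95,0],[-0.75,-0.95,0]], "delta_rot": [[0,0,0],[0,0,0],[0,0,0],[0,0,0]]}}

```text
time: 3.3
tool_pos: [572.2, 56.7, 226.0]
tcp_rot: [3.141, -0.0, -3.013]
contact_force: [-0.2, -0.4, -0.0]
grip_width: 0.4
finger_force: 0.0
```

Run:
```python
from h import *
c=optics.get_calibration("wrist");im=optics.capture("wrist");cv2.imwrite("pics/w1.png",im[:,:,::-1])
print(get_obs()["tool_pos"],c["fx"],c["cx"],c["cy"],np.round(c["world_from_camera"],3).tolist())
for t,z in (("fence_top",62),("fence_face",24),("lever_tip",98),("lever_hinge",40),("place1",14),("trivet",0)):
    print(t,[(np.round(d["uv"]).tolist(),np.round(ray(c,d["uv"],z)[:2],1).tolist(),round(d["confidence"],2)) for d in finder.pinpoint(t,"wrist")][:6])
```

```text
[570.99364547  57.91347947 226.05960709] 378.713931660062 315.57762993895795 242.98483901669476 [[-0.129, 0.946, 0.297, 492.733], [0.992, 0.122, 0.039, 45.881], [0.001, 0.299, -0.954, 384.81], [0.0, 0.0, 0.0, 1.0]]
fence_top [([204.0, 241.0], [603.7, -39.8], 0.87)]
fence_face [([205.0, 233.0], [609.1, -49.4], 0.61)]
lever_tip [([282.0, 293.0], [628.3, 35.5], 0.74)]
lever_hinge [([287.0, 233.0], [593.4, 32.0], 0.79), ([233.0, 224.0], [591.8, -19.5], 0.32)]
place1 [([353.0, 228.0], [587.3, 97.2], 0.79), ([295.0, 224.0], [590.9, 38.1], 0.75), ([235.0, 226.0], [600.5, -21.8], 0.69), ([178.0, 225.0], [606.7, -79.6], 0.68), ([118.0, 227.0], [617.2, -139.0], 0.61)]
trivet [([297.0, 221.0], [590.8, 39.3], 0.9)]
```

View pics/w1.png

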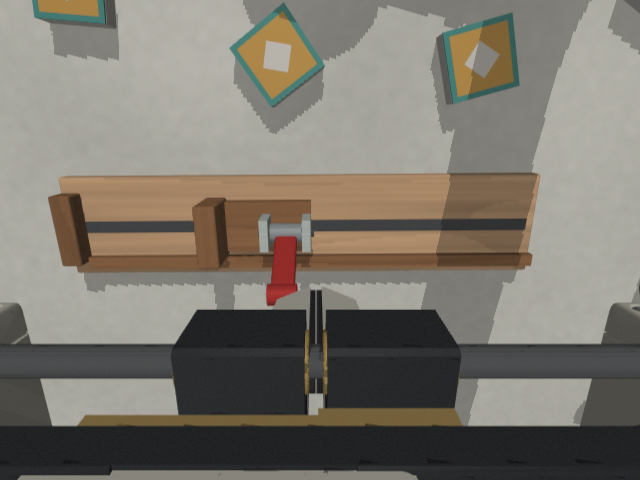

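The wrist view shows the whole trivet: stop at (68,230), fence wall at (208,233), lever tip at (282,293) and open-side board corners at (62,178) and (538,175). Next I'll fit the trivet pose.

Run:
```python
from h import *
from scipy.optimize import least_squares
c=optics.get_calibration("wrist")
L=[((-50,-235,14),(62,178)),((-50,235,14),(538,175)),((42,235,22),(531,255))]+[((0,-185+60*i,14),p) for i,p in enumerate([(118,227),(178,225),(235,226),(295,224),(353,228)])]
def W(p,l): a=p[2];return [p[0]+np.cos(a)*l[0]-np.sin(a)*l[1],p[1]+np.sin(a)*l[0]+np.cos(a)*l[1],l[2]]
f=lambda p:np.concatenate([proj(c,W(p,l))-u for l,u in L])
s=least_squares(f,[592,43,0.126],x_scale=[10,10,.1]);p=s.x;print(p,np.degrees(p[2]),np.round(s.fun.reshape(-1,2),1).tolist())
im=cv2.imread("pics/w1.png")
def poly(pts):
    q=np.array([proj(c,W(p,l)) for l in pts]);cv2.polylines(im,[np.int32(q*16)],True,(255,255,0),1,cv2.LINE_AA,4)
poly([(-50,-235,14),(-50,235,14),(30,235,14),(30,-235,14)]);poly([(42,-235,22),(42,235,22),(30,235,22),(30,-235,22)])
cv2.imwrite("pics/w1o.png",cv2.resize(im[150:310,40:560],(800,246)))
for n,uv,z in(("ftop",(204,241),62),("tip",(282,293),98),("hinge",(287,233),40)):
    w=ray(c,uv,z)[:2]-p[:2];a=p[2];print(n,w@[np.cos(a),np.sin(a)],w@[-np.sin(a),np.cos(a)])
for t in tiles("wrist"): print(np.round(t[:5],1),np.round(t[5]))
```

```text
[5.89583898e+02 4.43201053e+01 1.48992167e-01] 8.536622352076284 [[-3.8, 0.8], [2.5, -4.2], [-0.6, 7.5], [0.1, 0.5], [-0.9, 1.5], [1.1, -0.4], [0.2, 0.6], [1.4, -4.4]]
ftop 1.250035636369276 -84.26679588897102
tip 36.57062467812096 -12.94993475752803
hinge 1.3105187234471078 -11.545563075221297
[825.6  36.8   7.6  24.6 455.6] [272. 419.]
[743.9  91.4   7.9  83.7   4.5] [325. 362.]
[746.6  71.2   7.1  83.7   4.4] [307. 362.]
[420.3 183.   22.3  59.4  60. ] [480.  60.]
[441.    5.2  43.1  59.7  59.6] [276.  57.]
[ 428.9 -172.4    7.6   17.9   61.2] [70. 10.]
```

View pics/w1o.png

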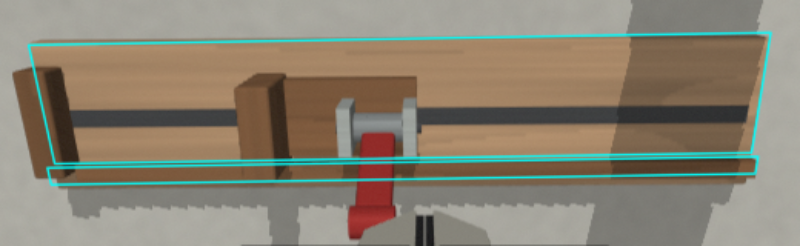

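Run:
```python
from h import *
c=optics.get_calibration("wrist");g=cv2.cvtColor(cv2.imread("pics/w1.png"),cv2.COLOR_BGR2GRAY).astype(float)
g=cv2.GaussianBlur(g,(3,3),0)
def line(xs,lo,hi,pick,z):
    P=[]
    for x in xs:
        d=np.diff(g[lo:hi,x]);i=pick(d);P.append(ray(c,(x,lo+i+.5),z)[:2])
    P=np.array(P)
    k=np.polyfit(P[:,1],P[:,0],1)
    for _ in range(3):
        r=np.abs(np.polyval(k,P[:,1])-P[:,0]);k=np.polyfit(P[r<max(1,1.5*np.median(r)),1],P[r<max(1,1.5*np.median(r)),0],1)
    print(np.degrees(np.arctan(-k[0])),"x at y=44:",np.polyval(k,44),np.median(r));return k
xs=list(range(330,430,4))+list(range(110,190,4))
line(xs,165,190,np.argmin,14)          # open edge (bright table -> wood)
line(xs,212,226,np.argmin,14)          # slot upper edge
line(xs,224,240,np.argmax,14)          # slot lower
line(xs,240,264,np.argmin,14)          # rail inner
# ends
for x0,x1,row in((500,560,185),(500,560,200),(500,560,240)):
    d=np.diff(g[row,x0:x1]);i=np.argmax(np.abs(d));print("end",row,x0+i+.5,ray(c,(x0+i+.5,row),14)[:2])
```

```text
7.943358518160247 x at y=44: 538.0085572861547 0.2273133798410072
7.952165427776468 x at y=44: 584.5905882925273 0.2658333847641643
7.961653876181283 x at y=44: 596.6487778092004 0.2844517555644188
7.960231918846732 x at y=44: 621.1205169062799 0.2587970913867821
end 185 534.5 [519.64611536 267.40137888]
end 200 531.5 [534.48170151 268.97387505]
end 240 521.5 [576.11584108 271.32124325]
```

```bash
cat >> h.py <<'E'
P0=np.array([590.5,43.7]);A=np.radians(7.95)
def W(lx,ly): return P0+[np.cos(A)*lx-np.sin(A)*ly,np.sin(A)*lx+np.cos(A)*ly]
def Lc(x,y): d=np.array([x,y])-P0;return np.array([d@[np.cos(A),np.sin(A)],d@[-np.sin(A),np.cos(A)]])
def gol(lx,ly,z,yaw=187.95): go(*W(lx,ly),z,yaw)
E
python3 -c "
from h import *
gol(68,-13,226)"
```

```text
offset [-0.7148 -0.2406  0.009 ] rot [ 0.      0.0001 -0.001 ] t 3.7 pos [570.8  57.5 227.1] yaw -172.4
```

>>> {"name": "send_rows", "arguments": {"offset": [[-0.36,-0.12,0],[-0.715,-0.24,0],[-0.715,-0.24,0.17],[-0.715,-0.24,0.17]], "delta_rot": [[0,0,0],[0,0,-0.001],[0,0,-0.001],[0,0,-0.001]]}}

```text
time: 4.2
tool_pos: [659.1, 39.5, 204.3]
tcp_rot: [3.141, -0.004, -3.004]
contact_force: [-0.2, 0.9, -0.1]
grip_width: 0.5
finger_force: 0.0
```

>>> {"name": "send_rows", "arguments": {"offset": [[0,0,0.4],[0,0,0.8],[0,0,0.98],[0,0,0.98]], "delta_rot": [[0,0,0],[0,0,0],[0,0,0],[0,0,0]]}}

```text
time: 4.7
tool_pos: [659.0, 39.6, 88.0]
tcp_rot: [3.141, -0.003, -3.004]
contact_force: [-0.8, 0.0, -0.5]
grip_width: 0.1
finger_force: 0.0
```

>>> {"name": "send_rows", "arguments": {"offset": [[0.09,0,0],[0.18,0,0],[0.27,0,0],[0.36,0,0],[0.45,0,0],[0.54,0,0],[0.63,0,0],[0.71,0,0]], "delta_rot": [[0,0,0],[0,0,0],[0,0,0],[0,0,0],[0,0,0],[0,0,0],[0,0,0],[0,0,0]]}}

```text
time: 5.7
tool_pos: [575.0, 27.4, 88.6]
tcp_rot: [3.141, -0.0, -3.004]
contact_force: [1.9, -0.2, 0.5]
grip_width: 0.3
finger_force: 0.7
```

Run:
```python
from h import *
o=get_obs();print(Lc(*o["tool_pos"][:2]),o["tool_pos"],o["contact_force"])
c=optics.get_calibration("wrist");im=optics.capture("wrist")
c2=optics.get_calibration("top");im2=optics.capture("top")
for n,cc in(("wrist",c),("top",c2)):
  for t,z in (("fence_top",62),("lever_tip",98),("lever_hinge",40)):
    print(n,t,[(np.round(d["uv"]).tolist(),np.round(Lc(*ray(cc,d["uv"],z)[:2]),1).tolist(),round(d["confidence"],2)) for d in finder.pinpoint(t,n)][:3])
cv2.imwrite("pics/w2.png",np.hstack([im[::-1,::-1],cv2.resize(im2[150:250,200:400],(640,320)) if 0 else im[:,:1]])[:,:640,::-1])
gol(-60,-80,130)
```

```text
[-17.61490793 -13.96252187] [574.98552714  27.43537181  88.57639459] [ 1.88655312 -0.21886743  0.47012654]
wrist fence_top [([187.0, 319.0], [3.8, -84.7], 0.96)]
wrist lever_tip [([319.0, 271.0], [-38.7, -12.8], 0.88)]
wrist lever_hinge []
top fence_top []
top lever_tip [([382.0, 264.0], [-217.0, -170.3], 0.7)]
top lever_hinge [([373.0, 189.0], [-7.5, -184.6], 0.48)]
offset [ 0.3592 -0.5507 -0.3453] rot [ 0.     -0.0001 -0.0002] t 6.1 pos [575.8  27.5  88.6] yaw -172.1
```

View pics/w2.png

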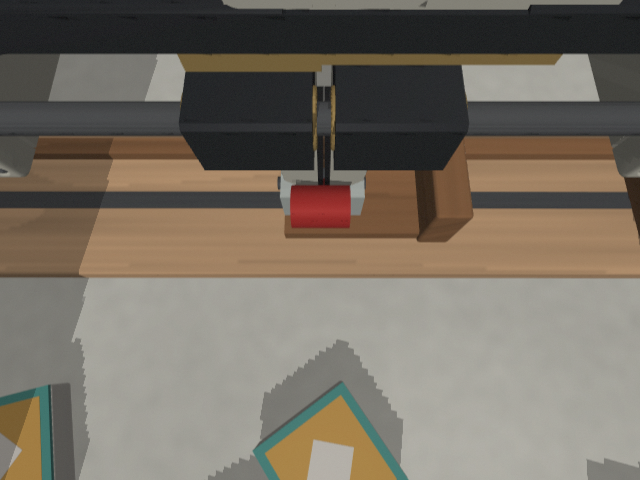

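Lever is free (tip at local x of about -39). Next I'll straddle the fence wall and draw it back.

>>> {"name": "send_rows", "arguments": {"offset": [[0,0,-0.25],[0,0,-0.5],[-0.147,-0.3,-0.5],[-0.147,-0.588,-0.5],[-0.147,-0.588,-0.5]], "delta_rot": [[0,0,0],[0,0,0],[0,0,0],[0,0,0],[0,0,0]], "grip": 0.4}}

```text
time: 6.72
tool_pos: [603.1, -42.1, 148.4]
tcp_rot: [-3.141, -0.0, -3.007]
contact_force: [-0.4, 0.3, -0.3]
grip_width: 36.1
finger_force: 0.0
```

>>> {"name": "send_rows", "arguments": {"offset": [[0,0,0.2],[0,0,0.4],[0,0,0.6],[0,0,0.82],[0,0,0.82]], "delta_rot": [[0,0,0],[0,0,0],[0,0,0],[0,0,0],[0,0,0]]}}

```text
time: 7.35
tool_pos: [601.1, -38.8, 48.3]
tcp_rot: [3.14, -0.005, -3.004]
contact_force: [-0.9, 1.2, -0.1]
grip_width: 36.9
finger_force: 0.0
```

>>> {"name": "send_rows", "arguments": {"offset": [[0,0.05,0],[0,0.1,0],[0,0.25,0],[0,0.4,0],[0,0.55,0],[0,0.7,0],[0,0.85,0],[0,0.93,0]], "delta_rot": [[0,0,0],[0,0,0],[0,0,0],[0,0,0],[0,0,0],[0,0,0],[0,0,0],[0,0,0]]}}

```text
time: 8.35
tool_pos: [587.2, 72.1, 50.2]
tcp_rot: [3.141, -0.0, -3.003]
contact_force: [0.1, -1.4, 0.7]
grip_width: 36.6
finger_force: 0.7
```

>>> {"name": "send_rows", "arguments": {"offset": [[0,0.15,0],[0,0.3,0],[0,0.45,0],[0,0.6,0],[0,0.75,0],[0,0.88,0],[0,0.93,0],[0,0.93,0]], "delta_rot": [[0,0,0],[0,0,0],[0,0,0],[0,0,0],[0,0,0],[0,0,0],[0,0,0],[0,0,0]]}}

```text
time: 9.35
tool_pos: [572.1, 181.7, 50.3]
tcp_rot: [3.141, -0.0, -3.004]
contact_force: [0.3, -0.5, 0.3]
grip_width: 36.8
finger_force: 0.0
```

Run:
```python
from h import *
o=get_obs();print(Lc(*o["tool_pos"][:2]),o["contact_force"],o["time"])
for t in tiles("top",minA=200):
    if 300<t[0]<480 and abs(t[1])<400: print(np.round(t[:5],1),"local",Lc(*t[:2]).round(1))
c=optics.get_calibration("wrist");optics.capture("wrist")
for t,z in (("fence_top",62),("lever_tip",98)):
    print(t,[(np.round(Lc(*ray(c,d["uv"],z)[:2]),1).tolist(),round(d["confidence"],2)) for d in finder.pinpoint(t,"wrist")][:3])
```

```text
[  0.89469251 139.20120447] [ 0.29694349 -0.50552795  0.3498663 ] 9.35
[337.3 336.5 -23.8  56.3  55.4] local [-210.3  325. ]
[ 339.3 -314.3  -19.9   54.7   55.2] local [-298.3 -319.9]
[ 405.4 -172.     3.5   48.5   48.7] local [-213.1 -188.1]
[441.2   3.7  44.4  53.1  53.1] local [-153.4  -19. ]
fence_top [([1.4, 130.6], 0.67)]
lever_tip [([-37.5, 202.4], 0.83)]
```

>>> {"name": "send_rows", "arguments": {"offset": [[0,0,-0.3],[0.0,0,-0.6],[0.2,-0.2,-0.8],[0.5,-0.5,-1],[0.8,-0.8,-1],[1,-1,-1],[1,-1,-1],[1,-1,-1]], "delta_rot": [[0,0,0],[0,0,0.03],[0,0,0.06],[0,0,0.09],[0,0,0.12],[0,0,0.15],[0,0,0.18],[0,0,0.2]], "grip": 0.9}}

```text
time: 10.55
tool_pos: [469.7, 45.0, 170.7]
tcp_rot: [3.141, 0.0, 2.015]
contact_force: [0.7, 0.4, -0.3]
grip_width: 82.6
finger_force: 0.0
```

Run:
```python
from h import *
go(405.4,-172,170,93.5)
```

```text
offset [-1.4016 -1.2617  0.0053] rot [0.0001 0.     0.0611] t 10.55 pos [469.7  45.  170.7] yaw 115.5
```

>>> {"name": "send_rows", "arguments": {"offset": [[-0.35,-0.3,0],[-0.7,-0.6,0],[-1,-0.9,0],[-1,-0.9,0]], "delta_rot": [[0,0,0.02],[0,0,0.04],[0,0,0.0611],[0,0,0.0611]], "grip": 0.98}}

```text
time: 11.05
tool_pos: [424.2, -112.1, 170.5]
tcp_rot: [3.141, 0.0, 1.632]
contact_force: [0.3, 0.5, -0.6]
grip_width: 89.7
finger_force: 0.0
```

Run:
```python
from h import *
o=get_obs();c=optics.get_calibration("wrist");im=optics.capture("wrist")
for n,a in(("top",()),("wrist",(20,im,c))):
  for t in tiles(n,*a,minA=200):
    if 300<t[0]<480 and abs(t[1])<400: print(n,np.round(t[:5],1))
go(405.4,-172,70,93.5)
```

```text
top [336.7 335.7 -24.8  58.8  55.5]
top [ 339.1 -314.3  -19.8   54.7   54.6]
top [419.4 184.8  22.1  48.6  48.3]
top [442.6   5.   44.5  57.1  53.1]
wrist [ 338.8 -315.   -21.5   53.3   59.4]
wrist [ 406.  -173.6    3.5   59.5   59.2]
wrist [441.    5.4  43.1  59.7  59.6]
offset [-0.5086 -0.1975  0.8366] rot [ 0.0001 -0.0001  0.0009] t 11.15 pos [ 425.  -109.6  170.4] yaw 93.8
```

>>> {"name": "send_rows", "arguments": {"offset": [[-0.26,-0.1,0.2],[-0.522,-0.193,0.45],[-0.522,-0.193,0.87],[-0.522,-0.193,0.87]], "delta_rot": [[0,0,0.0009],[0,0,0.0009],[0,0,0.0009],[0,0,0.0009]]}}

```text
time: 11.65
tool_pos: [404.4, -171.1, 63.6]
tcp_rot: [-3.136, -0.005, 1.635]
contact_force: [0.8, 1.1, 0.2]
grip_width: 89.8
finger_force: 0.0
```

>>> {"name": "send_rows", "arguments": {"offset": [[0,0,0.23],[0,0,0.458],[0,0,0.458]], "delta_rot": [[0,0,0],[0,0,0],[0,0,0]]}}

```text
time: 12.02
tool_pos: [406.5, -172.3, 11.4]
tcp_rot: [-3.141, -0.001, 1.635]
contact_force: [0.3, 0.5, 0.2]
grip_width: 90.0
finger_force: 0.0
```

>>> {"name": "send_rows", "arguments": {"offset": [[0,0,0],[0,0,0],[0,0,0],[0,0,0],[0,0,0]], "delta_rot": [[0,0,0],[0,0,0],[0,0,0],[0,0,0],[0,0,0]], "grip": 0.5}}

```text
time: 12.65
tool_pos: [406.4, -173.5, 11.5]
tcp_rot: [3.141, 0.0, 1.633]
contact_force: [-0.8, 0.3, 5.9]
grip_width: 59.5
finger_force: 30.0
```

Run:
```python
from h import *
o=get_obs();print(o["tool_pos"],o["grip_width"],o["finger_force"],o["contact_force"])
gol(-3,-182,60,97.95)
```

```text
[ 406.40251386 -173.47018951   11.53429557] 59.49093038843133 29.996369183063507 [-0.77327997  0.32964816  5.93010932]
offset [ 0.1973  1.7349 -0.4027] rot [ 0.0001  0.0001 -0.0122] t 12.65 pos [ 406.4 -173.5   11.5] yaw 93.5
```

>>> {"name": "send_rows", "arguments": {"offset": [[0,0,-0.2],[0,0.1,-0.41],[0.05,0.45,-0.41],[0.1,0.8,-0.41],[0.1,0.95,-0.41],[0.1,0.95,-0.41]], "delta_rot": [[0,0,0],[0,0,0],[0,0,-0.006],[0,0,-0.0122],[0,0,-0.0122],[0,0,-0.0122]]}}

```text
time: 13.4
tool_pos: [519.7, -154.0, 59.7]
tcp_rot: [-3.141, -0.0, 1.71]
contact_force: [-0.6, 0.1, -1.4]
grip_width: 59.5
finger_force: 30.0
```

Run:
```python
from h import *
o=get_obs();print(o["grip_width"],o["finger_force"])
gol(-4,-181,60,97.95)
```

```text
59.51650396587953 29.99636471271515
offset [ 0.0414  0.7787 -0.0024] rot [-0.     -0.      0.0001] t 13.4 pos [ 519.7 -154.    59.7] yaw 98.0
```

>>> {"name": "send_rows", "arguments": {"offset": [[0.02,0.4,0],[0.041,0.779,0],[0.041,0.779,0],[0.041,0.779,0]], "delta_rot": [[0,0,0],[0,0,0],[0,0,0],[0,0,0]]}}

```text
time: 13.9
tool_pos: [609.3, -136.6, 59.5]
tcp_rot: [-3.139, -0.001, 1.709]
contact_force: [-0.2, 0.5, -1.6]
grip_width: 59.4
finger_force: 30.0
```

>>> {"name": "send_rows", "arguments": {"offset": [[0,0,0.14],[0,0,0.27],[0,0,0.275],[0,0,0.275]], "delta_rot": [[0,0,0],[0,0,0],[0,0,0],[0,0,0]]}}

```text
time: 14.4
tool_pos: [610.6, -136.5, 26.5]
tcp_rot: [-3.14, -0.001, 1.709]
contact_force: [0.6, -0.1, -0.1]
grip_width: 59.3
finger_force: 30.0
```

>>> {"name": "send_rows", "arguments": {"offset": [[0,0.01,0],[0,0.02,0],[0,0.03,0],[0,0.035,0],[0,0.035,0]], "delta_rot": [[0,0,0],[0,0,0],[0,0,0],[0,0,0],[0,0,0]]}}

```text
time: 15.02
tool_pos: [614.8, -135.9, 27.0]
tcp_rot: [-3.14, -0.0, 1.71]
contact_force: [-3.0, -0.9, -0.5]
grip_width: 59.6
finger_force: 30.0
```

>>> {"name": "send_rows", "arguments": {"offset": [[-0.01,0,0],[-0.02,0,0],[-0.03,0,0],[-0.035,0,0],[-0.035,0,0]], "delta_rot": [[0,0,0],[0,0,0],[0,0,0],[0,0,0],[0,0,0]]}}

```text
time: 15.65
tool_pos: [615.3, -140.0, 26.8]
tcp_rot: [-3.14, -0.001, 1.709]
contact_force: [-6.1, 1.6, -1.7]
grip_width: 59.4
finger_force: 30.0
```

Run:
```python
from h import *
o=get_obs();print(o["grip_width"],o["finger_force"],Lc(*o["tool_pos"][:2]))
c=optics.get_calibration("wrist");im=optics.capture("wrist");cv2.imwrite("pics/w3.png",im[:,:,::-1])
```

```text
59.399190550133525 29.987140595912933 [  -0.80615289 -185.34060493]
```

View pics/w3.png

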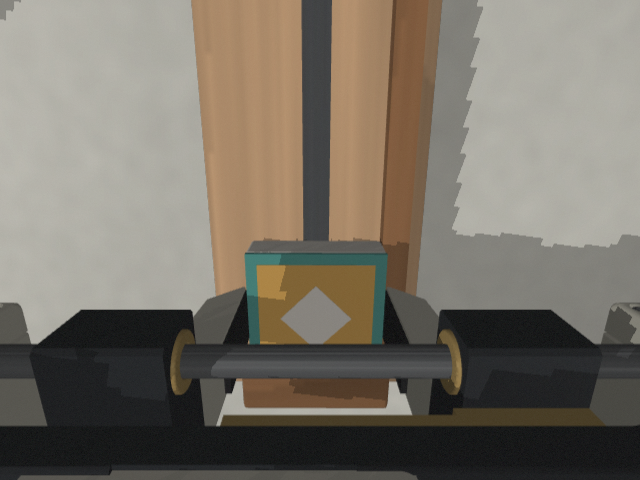

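>>> {"name": "send_rows", "arguments": {"offset": [[0,-0.004,0.006],[0,-0.004,0.011],[0,-0.004,0.011]], "delta_rot": [[0,0,0],[0,0,0],[0,0,0]]}}

```text
time: 16.08
tool_pos: [615.4, -140.4, 26.0]
tcp_rot: [3.142, 0.0, 1.709]
contact_force: [-4.9, 0.0, -0.1]
grip_width: 59.9
finger_force: 30.0
```

>>> {"name": "send_rows", "arguments": {"offset": [[0,0,0],[0,0,0],[0,0,0]], "delta_rot": [[0,0,0],[0,0,0],[0,0,0]], "grip": 0.78}}

```text
time: 16.45
tool_pos: [616.1, -140.3, 26.2]
tcp_rot: [3.14, 0.001, 1.709]
contact_force: [-0.2, 0.3, -0.8]
grip_width: 71.7
finger_force: 0.0
```

>>> {"name": "send_rows", "arguments": {"offset": [[0,0,-0.2],[0,0,-0.5],[-0.2,-0.3,-0.9],[-0.5,-0.6,-0.9],[-0.7,-1,-0.9],[-0.7,-1,-0.9]], "delta_rot": [[0,0,0],[0,0,0],[0,0,0.025],[0,0,0.05],[0,0,0.077],[0,0,0.077]], "grip": 0.98}}

```text
time: 17.2
tool_pos: [506.0, -242.0, 134.3]
tcp_rot: [3.141, 0.0, 1.22]
contact_force: [0.9, -0.0, -0.1]
grip_width: 89.8
finger_force: 0.0
```

```bash
cat >> h.py <<'E'
def scan():
    c=optics.get_calibration("wrist");im=optics.capture("wrist");print("t",get_obs()["time"])
    for n,a in(("top",()),("wrist",(20,im,c))):
      for t in tiles(n,*a,minA=200):
        if 300<t[0]<660 and abs(t[1])<400 and t[3]>40 and t[4]>40 and max(t[3:5])<80: print(n,np.round(t[:5],1),"local(z34)" if t[0]>510 else "",Lc(*t[:2]).round(1) if t[0]>510 else "")
E
python3 - <<'E'
from h import *
scan();go(338.8,-314.6,11,70.2)
E
```

```text
t 17.25
top [337.1 335.3 -24.2  58.7  54.9]  
top [419.7 183.   23.   54.8  52.4]  
top [442.6   5.   44.5  57.1  53.1]  
top [ 619.3 -139.7    4.3   59.1   50.3] local(z34) [   3.2 -185.6]
wrist [ 622.1 -139.4    7.9   65.1   63.5] local(z34) [   5.9 -185.7]
offset [-1.0608 -1.1221  1.0255] rot [ 0.0002 -0.     -0.    ] t 17.3 pos [ 508.4 -240.4  134.3] yaw 70.2
```

>>> {"name": "send_rows", "arguments": {"offset": [[-0.35,-0.35,0],[-0.7,-0.7,0],[-0.96,-0.98,0.2],[-0.96,-0.98,0.2],[-0.96,-0.98,0.2]], "delta_rot": [[0,0,0],[0,0,0],[0,0,0],[0,0,0],[0,0,0]]}}

```text
time: 17.92
tool_pos: [359.9, -308.7, 110.2]
tcp_rot: [3.14, 0.0, 1.227]
contact_force: [0.3, 0.1, -0.2]
grip_width: 89.7
finger_force: 0.0
```

Run:
```python
from h import *
scan();go(338.8,-314.6,11,70.2)
```

```text
t 17.975
top [337.2 335.2 -24.5  58.6  54.7]  
top [418.7 182.8  23.1  52.3  52. ]  
top [441.9   5.7  44.5  57.1  51.1]  
top [ 627.9 -149.2   10.3   67.6   71.5] local(z34) [  10.3 -196.3]
wrist [ 337.4 -318.5  -21.4   59.7   59.7]  
offset [-0.1077 -0.152   0.8273] rot [0.0003 0.0001 0.0004] t 18.02 pos [ 360.2 -308.5  110.3] yaw 70.3
```

>>> {"name": "send_rows", "arguments": {"offset": [[-0.142,-0.152,0.1],[-0.142,-0.152,0.5],[-0.142,-0.152,0.827],[-0.142,-0.152,0.827]], "delta_rot": [[0,0,0.004],[0,0,0.0045],[0,0,0.0045],[0,0,0.0045]]}}

```text
time: 18.52
tool_pos: [335.5, -316.7, 8.9]
tcp_rot: [-3.138, -0.003, 1.199]
contact_force: [0.6, 0.3, -0.2]
grip_width: 89.9
finger_force: 0.0
```

>>> {"name": "send_rows", "arguments": {"offset": [[0,0,0],[0,0,0],[0,0,0],[0,0,0],[0,0,0]], "delta_rot": [[0,0,0],[0,0,0],[0,0,0],[0,0,0],[0,0,0]], "grip": 0.5}}

```text
time: 19.15
tool_pos: [336.0, -318.8, 11.5]
tcp_rot: [3.14, 0.001, 1.197]
contact_force: [-0.1, 1.2, 6.6]
grip_width: 59.1
finger_force: 30.0
```

Run:
```python
from h import *
o=get_obs();print(o["tool_pos"],o["grip_width"],o["finger_force"])
gol(-4,-119,60,97.95)
```

```text
[ 335.99599544 -318.83906083   11.45288672] 59.08374123900261 30.002573132514954
offset [ 2.7057  1.3299 -0.4044] rot [ 0.0002  0.0002 -0.0815] t 19.15 pos [ 336.  -318.8   11.5] yaw 68.6
```

>>> {"name": "send_rows", "arguments": {"offset": [[0,0,-0.3],[0.3,0.15,-0.5],[0.65,0.3,-0.5],[1,0.5,-0.5],[1,0.5,-0.5]], "delta_rot": [[0,0,0],[0,0,-0.025],[0,0,-0.05],[0,0,-0.0815],[0,0,-0.0815]]}}

```text
time: 19.77
tool_pos: [436.9, -226.7, 70.7]
tcp_rot: [3.141, 0.0, 1.715]
contact_force: [-0.3, 0.2, -1.6]
grip_width: 59.5
finger_force: 30.0
```

Run:
```python
from h import *
print(get_obs()["grip_width"]);gol(-4,-121,60,97.95)
```

```text
59.460373472757105
offset [1.0383 1.5513 0.0904] rot [0.0001 0.     0.0008] t 19.77 pos [ 436.9 -226.7   70.7] yaw 98.2
```

>>> {"name": "send_rows", "arguments": {"offset": [[0.23,0.3,0],[0.5,0.6,0],[0.7,0.9,0],[0.7,0.9,0]], "delta_rot": [[0,0,0.0008],[0,0,0.0008],[0,0,0.0008],[0,0,0.0008]]}}

```text
time: 20.27
tool_pos: [531.5, -129.5, 70.4]
tcp_rot: [3.141, 0.0, 1.706]
contact_force: [0.1, -0.7, -1.1]
grip_width: 59.7
finger_force: 30.0
```

>>> {"name": "send_rows", "arguments": {"offset": [[0.17,0.33,0],[0.338,0.651,0],[0.338,0.651,0.09],[0.338,0.651,0.09],[0.338,0.651,0.09]], "delta_rot": [[0,0,0],[0,0,0],[0,0,0],[0,0,0],[0,0,0]]}}

```text
time: 20.9
tool_pos: [601.4, -81.1, 59.7]
tcp_rot: [-3.14, -0.0, 1.702]
contact_force: [0.1, 0.1, -0.8]
grip_width: 59.6
finger_force: 30.0
```

Run:
```python
from h import *
print(get_obs()["grip_width"]);gol(-4,-121,26.5,97.95)
```

```text
59.600596294672314
offset [0.0344 0.0204 0.2767] rot [-0.0002 -0.     -0.0011] t 20.9 pos [601.4 -81.1  59.7] yaw 97.5
```

>>> {"name": "send_rows", "arguments": {"offset": [[0.034,0.02,0],[0.034,0.02,0.14],[0.034,0.02,0.277],[0.034,0.02,0.277]], "delta_rot": [[0,0,-0.0011],[0,0,-0.0011],[0,0,-0.0011],[0,0,-0.0011]]}}

```text
time: 21.4
tool_pos: [603.6, -75.3, 24.7]
tcp_rot: [-3.139, -0.001, 1.711]
contact_force: [1.0, 1.1, -0.4]
grip_width: 59.5
finger_force: 30.0
```

>>> {"name": "send_rows", "arguments": {"offset": [[0,0.01,0],[0,0.02,0],[0,0.03,0],[0,0.035,0],[0,0.035,0]], "delta_rot": [[0,0,0],[0,0,0],[0,0,0],[0,0,0],[0,0,0]]}}

```text
time: 22.02
tool_pos: [606.4, -75.0, 26.0]
tcp_rot: [-3.137, -0.001, 1.711]
contact_force: [-6.6, -1.5, -0.5]
grip_width: 59.8
finger_force: 30.0
```

>>> {"name": "send_rows", "arguments": {"offset": [[-0.01,0,0],[-0.02,0,0],[-0.03,0,0],[-0.04,0,0],[-0.04,0,0]], "delta_rot": [[0,0,0],[0,0,0],[0,0,0],[0,0,0],[0,0,0]]}}

```text
time: 22.65
tool_pos: [607.0, -78.8, 25.7]
tcp_rot: [-3.136, -0.003, 1.711]
contact_force: [-6.0, 1.8, -0.3]
grip_width: 59.5
finger_force: 30.0
```

Run:
```python
from h import *
o=get_obs();print(o["grip_width"],Lc(*o["tool_pos"][:2]),o["contact_force"],o["tool_pos"][2])
```

```text
59.45610548069108 [  -0.62405926 -123.5833791 ] [-6.00719321  1.83028711 -0.26715689] 25.655911198575538
```

>>> {"name": "send_rows", "arguments": {"offset": [[0,-0.003,0.004],[0,-0.003,0.004],[0,-0.003,0.004],[0,-0.003,0.004]], "delta_rot": [[0,0,0],[0,0,0],[0,0,0],[0,0,0]], "grip": 0.78}}

```text
time: 23.15
tool_pos: [609.2, -79.8, 26.3]
tcp_rot: [3.141, 0.0, 1.711]
contact_force: [0.7, -0.5, 0.2]
grip_width: 71.4
finger_force: 0.0
```

>>> {"name": "send_rows", "arguments": {"offset": [[0,0,-0.2],[0,0,-0.5],[0.05,-0.3,-0.7],[0.1,-0.6,-0.7],[0.2,-1,-0.7],[0.2,-1,-0.7],[0.2,-1,-0.7]], "delta_rot": [[0,0,0],[0,0,0],[0,0,-0.025],[0,0,-0.05],[0,0,-0.075],[0,0,-0.0976],[0,0,-0.0976]], "grip": 0.98}}

```text
time: 24.02
tool_pos: [487.0, -72.9, 110.6]
tcp_rot: [3.141, 0.001, 2.323]
contact_force: [0.3, -0.2, 0.5]
grip_width: 90.0
finger_force: 0.0
```

Run:
```python
from h import *
scan();go(441,5.4,11.5,133.1)
```

```text
t 24.075
top [335.9 335.4 -26.5  58.5  57.7]  
top [420.3 183.6  22.2  56.1  52.3]  
top [ 628.2 -148.6    7.2   67.    69.1] local(z34) [  10.7 -195.6]
wrist [441.1   5.3  43.1  59.7  59.2]  
offset [0.7424 0.1618 0.8231] rot [ 0.0001  0.0002 -0.0002] t 24.12 pos [487.5 -73.  110.3] yaw 133.0
```

>>> {"name": "send_rows", "arguments": {"offset": [[0.37,0.08,0],[0.742,0.161,0.1],[0.742,0.161,0.3],[0.742,0.161,0.6],[0.742,0.161,0.822],[0.742,0.161,0.822]], "delta_rot": [[0,0,0],[0,0,0],[0,0,0],[0,0,0],[0,0,0],[0,0,0]]}}

```text
time: 24.88
tool_pos: [439.2, 5.6, 10.0]
tcp_rot: [-3.139, -0.003, 2.323]
contact_force: [0.3, 0.7, -0.4]
grip_width: 89.8
finger_force: 0.0
```

>>> {"name": "send_rows", "arguments": {"offset": [[0,0,0],[0,0,0],[0,0,0],[0,0,0],[0,0,0]], "delta_rot": [[0,0,0],[0,0,0],[0,0,0],[0,0,0],[0,0,0]], "grip": 0.5}}

```text
time: 25.5
tool_pos: [440.3, 5.3, 12.1]
tcp_rot: [3.141, 0.001, 2.324]
contact_force: [-0.8, 1.0, 5.8]
grip_width: 59.5
finger_force: 30.0
```

>>> {"name": "send_rows", "arguments": {"offset": [[0,0,-0.25],[0,0,-0.5],[0.0,0,-0.5],[0,0,-0.5],[0,0,-0.5]], "delta_rot": [[0,0,0.025],[0,0,0.05],[0,0,0.075],[0,0,0.0976],[0,0,0.0976]]}}

```text
time: 26.12
tool_pos: [439.6, 5.5, 71.4]
tcp_rot: [-3.141, -0.0, 1.713]
contact_force: [-0.0, -0.4, -0.8]
grip_width: 59.6
finger_force: 30.0
```

Run:
```python
from h import *
print(get_obs()["grip_width"]);gol(-4,-60,60,97.95)
```

```text
59.610135463549376
offset [-0.362   1.255   0.0942] rot [-0.0001 -0.      0.0005] t 26.12 pos [439.6   5.5  71.4] yaw 98.1
```

>>> {"name": "send_rows", "arguments": {"offset": [[-0.1,0.3,0],[-0.2,0.6,0],[-0.362,0.9,0],[-0.362,0.9,0]], "delta_rot": [[0,0,0.0005],[0,0,0.0005],[0,0,0.0005],[0,0,0.0005]]}}

```text
time: 26.62
tool_pos: [555.0, -23.5, 71.0]
tcp_rot: [3.14, 0.001, 1.71]
contact_force: [-0.5, 1.0, -1.8]
grip_width: 59.7
finger_force: 30.0
```

>>> {"name": "send_rows", "arguments": {"offset": [[0,0.2,0],[0,0.355,0.09],[0,0.355,0.09],[0,0.355,0.09],[0,0.355,0.09]], "delta_rot": [[0,0,0],[0,0,0],[0,0,0],[0,0,0],[0,0,0]]}}

```text
time: 27.25
tool_pos: [594.3, -16.6, 60.9]
tcp_rot: [-3.141, -0.0, 1.709]
contact_force: [0.6, 0.2, -0.6]
grip_width: 59.6
finger_force: 30.0
```

Run:
```python
from h import *
print(get_obs()["grip_width"]);gol(-4,-60,27,97.95)
```

```text
59.58243336767846
offset [0.0023 0.0049 0.2828] rot [-0.0001 -0.     -0.0002] t 27.25 pos [594.3 -16.6  60.9] yaw 97.9
```

>>> {"name": "send_rows", "arguments": {"offset": [[0.002,0.005,0.1],[0.002,0.005,0.2],[0.002,0.005,0.282],[0.002,0.005,0.282]], "delta_rot": [[0,0,0],[0,0,0],[0,0,0],[0,0,0]]}}

```text
time: 27.75
tool_pos: [595.3, -16.3, 25.9]
tcp_rot: [-3.14, -0.0, 1.708]
contact_force: [0.2, 0.2, -1.2]
grip_width: 59.6
finger_force: 30.0
```

>>> {"name": "send_rows", "arguments": {"offset": [[0,0.01,0],[0,0.02,0],[0,0.03,0],[0,0.035,0],[0,0.035,0]], "delta_rot": [[0,0,0],[0,0,0],[0,0,0],[0,0,0],[0,0,0]]}}

```text
time: 28.38
tool_pos: [598.3, -15.9, 26.4]
tcp_rot: [-3.138, -0.0, 1.708]
contact_force: [-5.4, -1.5, 1.0]
grip_width: 59.5
finger_force: 30.0
```

>>> {"name": "send_rows", "arguments": {"offset": [[-0.01,0,0],[-0.02,0,0],[-0.03,0,0],[-0.04,0,0],[-0.04,0,0]], "delta_rot": [[0,0,0],[0,0,0],[0,0,0],[0,0,0],[0,0,0]]}}

```text
time: 29.0
tool_pos: [598.9, -19.8, 26.1]
tcp_rot: [-3.138, -0.002, 1.708]
contact_force: [-3.8, 1.7, -1.6]
grip_width: 59.3
finger_force: 30.0
```

Run:
```python
from h import *
o=get_obs();print(o["grip_width"],Lc(*o["tool_pos"][:2]),o["contact_force"],o["tool_pos"][2])
```

```text
59.3166140335095 [ -0.46940879 -64.09464089] [-3.83526293  1.67072889 -1.57625004] 26.101503514455757
```

>>> {"name": "send_rows", "arguments": {"offset": [[0,-0.003,0.002],[0,-0.003,0.002],[0,-0.003,0.002],[0,-0.003,0.002]], "delta_rot": [[0,0,0],[0,0,0],[0,0,0],[0,0,0]], "grip": 0.78}}

```text
time: 29.5
tool_pos: [600.4, -20.6, 26.7]
tcp_rot: [3.141, 0.0, 1.708]
contact_force: [-0.3, 0.2, -0.5]
grip_width: 72.0
finger_force: 0.0
```

>>> {"name": "send_rows", "arguments": {"offset": [[0,0,-0.2],[0,0,-0.5],[0.05,-0.3,-0.8],[0.3,-0.6,-0.8],[0.6,-1,-0.8],[0.9,-1,-0.8],[0.9,-1,-0.8],[0.9,-1,-0.8]], "delta_rot": [[0,0,0],[0,0,0.02],[0,0,0.05],[0,0,0.08],[0,0,0.11],[0,0,0.14],[0,0,0.17],[0,0,0.19]], "grip": 0.98}}

```text
time: 30.5
tool_pos: [466.5, 70.5, 122.9]
tcp_rot: [3.141, -0.001, 0.511]
contact_force: [0.0, -1.0, -0.3]
grip_width: 90.3
finger_force: 0.0
```

Run:
```python
from h import *
scan();go(420.3,183.3,11.5,22.2)
```

```text
t 30.55
top [336.5 335.4 -24.3  58.8  55.9]  
wrist [420.6 183.1  22.2  59.8  60.2]  
offset [ 0.1271 -1.0108  0.9272] rot [ 0.     -0.0001  0.0201] t 30.6 pos [466.6  70.2 122.8] yaw 29.4
```

>>> {"name": "send_rows", "arguments": {"offset": [[0.06,-0.4,0],[0.127,-0.8,0],[0.127,-0.96,0.1],[0.127,-0.96,0.3],[0.127,-0.96,0.3]], "delta_rot": [[0,0,0.01],[0,0,0.02],[0,0,0.02],[0,0,0.02],[0,0,0.02]]}}

```text
time: 31.22
tool_pos: [422.0, 177.7, 85.6]
tcp_rot: [-3.141, 0.003, 0.391]
contact_force: [0.4, -0.3, -0.2]
grip_width: 90.0
finger_force: 0.0
```

Run:
```python
from h import *
go(420.6,183.1,11.5,22.2)
```

```text
offset [ 0.0088 -0.0458  0.6171] rot [-0.0001  0.0005  0.0006] t 31.23 pos [422.  177.7  85.6] yaw 22.4
```

>>> {"name": "send_rows", "arguments": {"offset": [[0.008,-0.046,0.2],[0.008,-0.046,0.4],[0.008,-0.046,0.617],[0.008,-0.046,0.617]], "delta_rot": [[0,0,0],[0,0,0],[0,0,0],[0,0,0]]}}

```text
time: 31.72
tool_pos: [421.4, 182.7, 12.0]
tcp_rot: [-3.141, 0.002, 0.389]
contact_force: [0.5, 1.1, -0.1]
grip_width: 89.8
finger_force: 0.0
```

>>> {"name": "send_rows", "arguments": {"offset": [[0,0,0],[0,0,0],[0,0,0],[0,0,0],[0,0,0]], "delta_rot": [[0,0,0],[0,0,0],[0,0,0],[0,0,0],[0,0,0]], "grip": 0.5}}

```text
time: 32.35
tool_pos: [422.2, 183.4, 13.1]
tcp_rot: [3.142, -0.001, 0.389]
contact_force: [-0.7, 0.0, 5.2]
grip_width: 59.6
finger_force: 30.0
```

>>> {"name": "send_rows", "arguments": {"offset": [[0,0,-0.25],[0,0.2,-0.5],[0,0.5,-0.5],[0,0.8,-0.5],[0,1,-0.5],[0,1,-0.5],[0,1,-0.5],[0,1,-0.5]], "delta_rot": [[0,0,-0.02],[0,0,-0.045],[0,0,-0.07],[0,0,-0.1],[0,0,-0.13],[0,0,-0.16],[0,0,-0.185],[0,0,-0.21]]}}

```text
time: 33.35
tool_pos: [466.9, 72.1, 72.2]
tcp_rot: [-3.141, -0.0, 1.713]
contact_force: [-1.0, -0.0, -2.5]
grip_width: 59.3
finger_force: 30.0
```

Run:
```python
from h import *
print(get_obs()["grip_width"]);gol(-4,1,60,97.95)
```

```text
59.31895112472876
offset [-0.3719  0.9527  0.1005] rot [-0.0002 -0.      0.0006] t 33.35 pos [466.9  72.1  72.2] yaw 98.2
```

>>> {"name": "send_rows", "arguments": {"offset": [[-0.1,0.3,0],[-0.2,0.6,0],[-0.372,0.953,0.1],[-0.372,0.953,0.1],[-0.372,0.953,0.1]], "delta_rot": [[0,0,0.0006],[0,0,0.0006],[0,0,0.0006],[0,0,0.0006],[0,0,0.0006]]}}

```text
time: 33.98
tool_pos: [585.4, 43.8, 59.7]
tcp_rot: [-3.139, -0.001, 1.704]
contact_force: [-1.4, -1.0, -2.6]
grip_width: 59.6
finger_force: 30.0
```

Run:
```python
from h import *
print(get_obs()["grip_width"]);gol(-4,0,28,97.95)
```

```text
59.63641543008776
offset [-0.0069  0.0091  0.2641] rot [-0.0004 -0.0001 -0.0008] t 33.98 pos [585.4  43.8  59.7] yaw 97.6
```

>>> {"name": "send_rows", "arguments": {"offset": [[-0.007,0.009,0.1],[-0.007,0.009,0.2],[-0.007,0.009,0.264],[-0.007,0.009,0.264]], "delta_rot": [[0,0,-0.0008],[0,0,-0.0008],[0,0,-0.0008],[0,0,-0.0008]]}}

```text
time: 34.48
tool_pos: [587.4, 43.1, 28.2]
tcp_rot: [-3.14, -0.0, 1.71]
contact_force: [-0.2, -0.0, -2.3]
grip_width: 59.6
finger_force: 30.0
```

>>> {"name": "send_rows", "arguments": {"offset": [[0,0.01,0],[0,0.02,0],[0,0.03,0],[0,0.035,0],[0,0.035,0]], "delta_rot": [[0,0,0],[0,0,0],[0,0,0],[0,0,0],[0,0,0]]}}

```text
time: 35.1
tool_pos: [590.2, 43.4, 28.5]
tcp_rot: [-3.137, -0.001, 1.709]
contact_force: [-6.3, -1.1, 1.0]
grip_width: 59.7
finger_force: 30.0
```

>>> {"name": "send_rows", "arguments": {"offset": [[-0.01,0,0],[-0.02,0,0],[-0.03,0,0],[-0.04,0,0],[-0.045,0,0],[-0.045,0,0]], "delta_rot": [[0,0,0],[0,0,0],[0,0,0],[0,0,0],[0,0,0],[0,0,0]]}}

```text
time: 35.85
tool_pos: [590.6, 40.7, 28.3]
tcp_rot: [-3.137, -0.004, 1.709]
contact_force: [-6.2, 9.4, 0.9]
grip_width: 59.5
finger_force: 30.0
```

Run:
```python
from h import *
o=get_obs();print(o["grip_width"],Lc(*o["tool_pos"][:2]),o["contact_force"],o["tool_pos"][2])
```

```text
59.46753577756304 [-0.30388334 -2.97610889] [-6.17499472  9.37526611  0.89171719] 28.301729365166754
```

>>> {"name": "send_rows", "arguments": {"offset": [[0.003,-0.003,0.006],[0.003,-0.003,0.01],[0.003,-0.003,0.01],[0.003,-0.003,0.01]], "delta_rot": [[0,0,0],[0,0,0],[0,0,0],[0,0,0]], "grip": 0.78}}

```text
time: 36.35
tool_pos: [592.7, 38.2, 27.8]
tcp_rot: [3.141, 0.0, 1.709]
contact_force: [0.6, 0.7, 0.5]
grip_width: 71.7
finger_force: 0.0
```

>>> {"name": "send_rows", "arguments": {"offset": [[0,0,-0.2],[0,0,-0.5],[0,-0.3,-0.9],[0.1,-0.6,-0.9],[0.4,-1,-0.9],[0.9,-1,-0.9],[1,-1,-0.9],[1,-1,-0.9]], "delta_rot": [[0,0,0],[0,0,0],[0,0,0.025],[0,0,0.05],[0,0,0.07],[0,0,0.0896],[0,0,0.0896],[0,0,0.0896]], "grip": 0.98}}

```text
time: 37.35
tool_pos: [457.3, 141.1, 135.8]
tcp_rot: [3.141, -0.0, 1.15]
contact_force: [-0.1, -0.0, 0.6]
grip_width: 89.9
finger_force: 0.0
```

Run:
```python
from h import *
scan();go(336.6,335.4,11.5,65.7)
```

```text
t 37.4
top [337.  334.9 -24.7  59.2  54.4]  
wrist [598.2  25.9   7.9  63.6  68.1] local(z34) [  5.2 -18.7]
wrist [339.1 333.2 -24.2  59.3  53.2]  
offset [ 1.0705 -1.589   1.0333] rot [0.0001 0.     0.    ] t 37.45 pos [457.5 139.9 135.6] yaw 65.7
```

>>> {"name": "send_rows", "arguments": {"offset": [[0.2,-0.3,0],[0.4,-0.6,0],[0.7,-0.95,0],[0.7,-0.95,0],[0.7,-0.95,0]], "delta_rot": [[0,0,0],[0,0,0],[0,0,0],[0,0,0],[0,0,0]]}}

```text
time: 38.08
tool_pos: [388.4, 263.3, 135.5]
tcp_rot: [3.141, 0.0, 1.146]
contact_force: [1.0, -0.1, -0.1]
grip_width: 89.8
finger_force: 0.0
```

Run:
```python
from h import *
scan();go(336.8,335,12,65.7)
```

```text
t 38.125
wrist [335.5 334.3 -24.3  58.9  60. ]  
offset [ 0.3687 -0.6416  1.0293] rot [ 0.      0.     -0.0004] t 38.17 pos [388.6 262.9 135.5] yaw 65.6
```

>>> {"name": "send_rows", "arguments": {"offset": [[0.18,-0.32,0],[0.359,-0.649,0.2],[0.359,-0.649,0.5],[0.359,-0.649,0.6],[0.359,-0.649,0.6]], "delta_rot": [[0,0,0],[0,0,0],[0,0,0],[0,0,0],[0,0,0]]}}

```text
time: 38.8
tool_pos: [335.1, 334.6, 63.4]
tcp_rot: [-3.141, 0.001, 1.144]
contact_force: [0.7, -0.2, 0.5]
grip_width: 89.7
finger_force: 0.0
```

>>> {"name": "send_rows", "arguments": {"offset": [[0,0,0.2],[0,0,0.43],[0,0,0.43],[0,0,0.43]], "delta_rot": [[0,0,0],[0,0,0],[0,0,0],[0,0,0]]}}

```text
time: 39.3
tool_pos: [335.6, 335.9, 13.4]
tcp_rot: [3.14, -0.002, 1.146]
contact_force: [-0.2, 0.5, -0.5]
grip_width: 89.6
finger_force: 0.0
```

>>> {"name": "send_rows", "arguments": {"offset": [[0,0,0],[0,0,0],[0,0,0],[0,0,0],[0,0,0]], "delta_rot": [[0,0,0],[0,0,0],[0,0,0],[0,0,0],[0,0,0]], "grip": 0.5}}

```text
time: 39.92
tool_pos: [334.5, 335.7, 12.3]
tcp_rot: [3.141, -0.0, 1.146]
contact_force: [0.0, -0.5, 3.9]
grip_width: 59.7
finger_force: 30.0
```

>>> {"name": "send_rows", "arguments": {"offset": [[0,0,-0.4],[0,0,-0.8],[-0.3,0.4,-1],[-0.6,0.7,-1],[-0.85,1,-1],[-0.85,1,-1],[-0.85,1,-1]], "delta_rot": [[0,0,0],[0,0,0],[0,0,-0.025],[0,0,-0.05],[0,0,-0.075],[0,0,-0.0896],[0,0,-0.0896]]}}

```text
time: 40.8
tool_pos: [401.7, 192.7, 131.8]
tcp_rot: [-3.141, -0.0, 1.707]
contact_force: [0.6, 0.1, -1.1]
grip_width: 59.6
finger_force: 30.0
```

Run:
```python
from h import *
print(get_obs()["grip_width"]);gol(-150,60,132,97.95);gol(-4,61,60,97.95)
```

```text
59.612393043400864
offset [-0.9468  0.1389 -0.0022] rot [-0.0001 -0.     -0.0004] t 40.8 pos [401.7 192.7 131.8] yaw 97.8
offset [-0.9356  1.356   0.5968] rot [-0.0001 -0.     -0.0004] t 40.8 pos [401.7 192.7 131.8] yaw 97.8
```

>>> {"name": "send_rows", "arguments": {"offset": [[-0.35,0.2,0],[-0.7,0.5,0],[-0.936,0.9,0],[-0.936,0.9,0]], "delta_rot": [[0,0,0],[0,0,0],[0,0,0],[0,0,0]]}}

```text
time: 41.3
tool_pos: [527.0, 95.8, 131.4]
tcp_rot: [3.14, 0.0, 1.706]
contact_force: [-0.9, 0.1, -1.6]
grip_width: 59.4
finger_force: 30.0
```

>>> {"name": "send_rows", "arguments": {"offset": [[0,0.25,0],[0,0.456,0.2],[0,0.456,0.5],[0,0.456,0.597],[0,0.456,0.597],[0,0.456,0.597]], "delta_rot": [[0,0,0],[0,0,0],[0,0,0],[0,0,0],[0,0,0],[0,0,0]]}}

```text
time: 42.05
tool_pos: [579.0, 104.8, 61.8]
tcp_rot: [3.139, 0.0, 1.71]
contact_force: [0.3, -0.2, -1.2]
grip_width: 59.3
finger_force: 30.0
```

Run:
```python
from h import *
print(get_obs()["grip_width"]);gol(-4,61,27.3,97.95)
```

```text
59.27353029056204
offset [-0.0095 -0.0098  0.2878] rot [0.0004 0.     0.    ] t 42.05 pos [579.  104.8  61.8] yaw 98.0
```

>>> {"name": "send_rows", "arguments": {"offset": [[-0.005,-0.01,0.1],[-0.005,-0.01,0.2],[-0.005,-0.01,0.287],[-0.005,-0.01,0.287]], "delta_rot": [[0,0,0],[0,0,0],[0,0,0],[0,0,0]]}}

```text
time: 42.55
tool_pos: [577.2, 103.6, 25.3]
tcp_rot: [-3.141, -0.0, 1.709]
contact_force: [-0.4, 0.6, -0.9]
grip_width: 59.7
finger_force: 30.0
```

>>> {"name": "send_rows", "arguments": {"offset": [[0,0.01,0],[0,0.02,0],[0,0.03,0],[0,0.035,0],[0,0.035,0]], "delta_rot": [[0,0,0],[0,0,0],[0,0,0],[0,0,0],[0,0,0]]}}

```text
time: 43.18
tool_pos: [581.6, 104.3, 26.0]
tcp_rot: [3.142, -0.0, 1.709]
contact_force: [0.1, 0.0, -1.2]
grip_width: 59.6
finger_force: 30.0
```

>>> {"name": "send_rows", "arguments": {"offset": [[-0.01,0,0],[-0.02,0,0],[-0.03,0,0],[-0.04,0,0],[-0.045,0,0],[-0.045,0,0]], "delta_rot": [[0,0,0],[0,0,0],[0,0,0],[0,0,0],[0,0,0],[0,0,0]]}}

```text
time: 43.92
tool_pos: [582.3, 98.9, 26.0]
tcp_rot: [3.142, -0.0, 1.709]
contact_force: [-0.1, 0.2, -0.2]
grip_width: 59.7
finger_force: 30.0
```

Run:
```python
from h import *
o=get_obs();print(o["grip_width"],Lc(*o["tool_pos"][:2]),o["contact_force"],o["tool_pos"][2])
```

```text
59.683212822268025 [-0.50261606 55.8161269 ] [-0.1256437   0.18445536 -0.2231899 ] 25.972717437567812
```

>>> {"name": "send_rows", "arguments": {"offset": [[0,0.01,0],[-0.01,0.015,0],[-0.01,0.015,0],[-0.01,0.015,0]], "delta_rot": [[0,0,0],[0,0,0],[0,0,0],[0,0,0]]}}

```text
time: 44.42
tool_pos: [582.6, 98.4, 25.4]
tcp_rot: [-3.138, -0.001, 1.709]
contact_force: [-6.4, 1.3, -0.9]
grip_width: 59.6
finger_force: 30.0
```

>>> {"name": "send_rows", "arguments": {"offset": [[0,0,0],[0,0,0],[0,0,0]], "delta_rot": [[0,0,0],[0,0,0],[0,0,0]], "grip": 0.78}}

```text
time: 44.8
tool_pos: [584.8, 97.9, 26.3]
tcp_rot: [3.14, 0.0, 1.709]
contact_force: [-0.8, 0.2, -0.3]
grip_width: 71.4
finger_force: 0.0
```

>>> {"name": "send_rows", "arguments": {"offset": [[0,0,-0.3],[0,0,-0.6],[0,0,-1],[0,0,-1],[0,0,-1],[0,0,-1],[0,0,-1],[0,0,-1]], "delta_rot": [[0,0,0],[0,0,0],[0,0,-0.03],[0,0,-0.06],[0,0,-0.09],[0,0,-0.12],[0,0,-0.15],[0,0,-0.18]], "grip": 0.4}}

```text
time: 45.8
tool_pos: [584.4, 98.0, 146.1]
tcp_rot: [3.141, 0.001, 2.841]
contact_force: [-0.2, 0.3, -0.1]
grip_width: 37.0
finger_force: 0.0
```

Run:
```python
from h import *
gol(0,131,147,187.95)
```

```text
offset [ 0.2822  0.571  -0.0074] rot [ 0.      0.0001 -0.07  ] t 45.8 pos [584.4  98.  146.1] yaw 162.8
```

>>> {"name": "send_rows", "arguments": {"offset": [[0.14,0.28,0],[0.282,0.571,0],[0.282,0.571,0],[0.282,0.571,0],[0.282,0.571,0]], "delta_rot": [[0,0,-0.025],[0,0,-0.05],[0,0,-0.07],[0,0,-0.07],[0,0,-0.07]]}}

```text
time: 46.42
tool_pos: [572.9, 173.2, 146.0]
tcp_rot: [3.142, 0.0, -3.012]
contact_force: [0.6, -0.4, 0.7]
grip_width: 36.7
finger_force: 0.0
```

Run:
```python
from h import *
c=optics.get_calibration("wrist");im=optics.capture("wrist");cv2.imwrite("pics/w4.png",im[:,:,::-1])
for t,z in (("fence_top",62),("lever_tip",98)):
    print(t,[(np.round(Lc(*ray(c,d["uv"],z)[:2]),1).tolist(),round(d["confidence"],2)) for d in finder.pinpoint(t,"wrist")][:3])
gol(0,131,50,187.95)
```

```text
fence_top [([3.4, 131.8], 0.81)]
lever_tip [([-37.6, 204.1], 0.78)]
offset [0.0037 0.0038 0.8001] rot [ 0.      0.     -0.0013] t 46.58 pos [572.9 173.  146. ] yaw -172.5
```

View pics/w4.png

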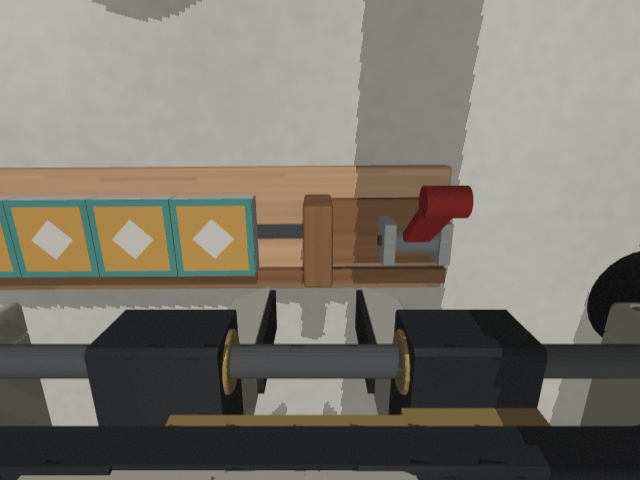

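The picture shows a neat row with its last tile at (214,237), the fence wall at (318,240) and the lever free at (445,200). Now I'll slide the fence up.

>>> {"name": "send_rows", "arguments": {"offset": [[0.003,0.004,0.25],[0.003,0.004,0.5],[0.003,0.004,0.8],[0.003,0.004,0.8],[0.003,0.004,0.8]], "delta_rot": [[0,0,-0.0013],[0,0,-0.0013],[0,0,-0.0013],[0,0,-0.0013],[0,0,-0.0013]]}}

```text
time: 47.2
tool_pos: [573.2, 173.9, 51.2]
tcp_rot: [3.141, 0.002, -3.001]
contact_force: [-0.3, -0.1, 1.4]
grip_width: 36.7
finger_force: 0.0
```

>>> {"name": "send_rows", "arguments": {"offset": [[0,-0.06,0],[0,-0.12,0],[0,-0.18,0],[0,-0.24,0],[0,-0.3,0],[0,-0.35,0],[0,-0.37,0],[0,-0.37,0]], "delta_rot": [[0,0,0],[0,0,0],[0,0,0],[0,0,0],[0,0,0],[0,0,0],[0,0,0],[0,0,0]]}}

```text
time: 48.2
tool_pos: [578.4, 129.6, 49.8]
tcp_rot: [-3.141, -0.0, -3.001]
contact_force: [-0.1, 0.1, -0.1]
grip_width: 36.6
finger_force: 0.0
```

>>> {"name": "send_rows", "arguments": {"offset": [[0,-0.01,0],[0,-0.02,0],[0,-0.02,0]], "delta_rot": [[0,0,0],[0,0,0],[0,0,0]]}}

```text
time: 48.58
tool_pos: [578.5, 128.7, 49.8]
tcp_rot: [3.14, -0.0, -3.001]
contact_force: [-0.3, 5.0, -0.5]
grip_width: 36.4
finger_force: 2.5
```

Run:
```python
from h import *
o=get_obs();print(o["grip_width"],Lc(*o["tool_pos"][:2]),o["contact_force"],o["tool_pos"][2])
```

```text
36.35336437925665 [-0.12213582 85.81576487] [-0.34843129  5.0069316  -0.5155872 ] 49.791947627695166
```

>>> {"name": "send_rows", "arguments": {"offset": [[0,-0.01,0],[0,-0.02,0],[0,-0.02,0],[0,-0.02,0]], "delta_rot": [[0,0,0],[0,0,0],[0,0,0],[0,0,0]]}}

```text
time: 49.08
tool_pos: [578.4, 128.5, 49.7]
tcp_rot: [3.137, -0.0, -3.001]
contact_force: [-1.2, 13.8, -1.4]
grip_width: 36.8
finger_force: 7.0
```

Run:
```python
from h import *
o=get_obs();print(o["grip_width"],Lc(*o["tool_pos"][:2]),o["contact_force"],o["tool_pos"][2])
```

```text
36.75710166180978 [-0.20100039 85.69677639] [-1.17199211 13.83195329 -1.35374869] 49.68612681145293
```

>>> {"name": "send_rows", "arguments": {"offset": [[0,0.05,0],[0,0.05,0],[0,0.05,-0.3],[0,0.05,-0.6],[0,0.05,-0.9],[0,0.05,-0.9]], "delta_rot": [[0,0,0],[0,0,0],[0,0,0],[0,0,0],[0,0,0],[0,0,0]]}}

```text
time: 49.82
tool_pos: [580.2, 130.8, 161.2]
tcp_rot: [-3.141, 0.007, -3.001]
contact_force: [0.8, -0.5, -0.2]
grip_width: 36.8
finger_force: 0.0
```

Run:
```python
from h import *
c=optics.get_calibration("wrist");im=optics.capture("wrist");cv2.imwrite("pics/w5.png",im[:,:,::-1])
for t,z in (("fence_top",62),("lever_tip",98)):
    print(t,[(np.round(Lc(*ray(c,d["uv"],z)[:2]),1).tolist(),round(d["confidence"],2)) for d in finder.pinpoint(t,"wrist")][:3])
gol(-70,165,88,187.95)
```

```text
fence_top [([2.7, 93.0], 0.67)]
lever_tip [([-39.1, 165.8], 0.76)]
offset [0.5768 0.6429 0.5762] rot [-0.     -0.0003  0.0003] t 49.98 pos [577.8 130.8 157. ] yaw -172.0
```

View pics/w5.png

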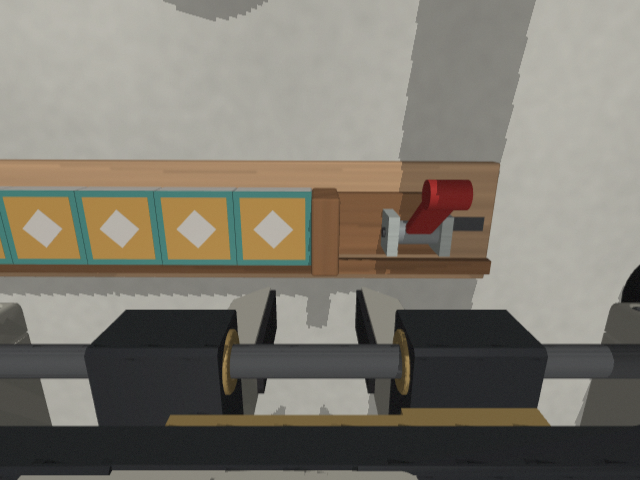

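The row is tight and the fence snug at (325,230). The lever is still free at (445,195). Now I'll lock it.

>>> {"name": "send_rows", "arguments": {"offset": [[0.29,0.32,0],[0.577,0.643,0],[0.577,0.643,0],[0.577,0.643,0],[0.577,0.643,0]], "delta_rot": [[0,0,0],[0,0,0],[0,0,0],[0,0,0],[0,0,0]], "grip": 0}}

```text
time: 50.6
tool_pos: [499.7, 197.1, 157.5]
tcp_rot: [-3.141, -0.0, -3.002]
contact_force: [-0.2, -0.0, 0.7]
grip_width: 0.5
finger_force: 0.0
```

>>> {"name": "send_rows", "arguments": {"offset": [[0,0,0.2],[0,0,0.4],[0,0,0.576],[0,0,0.576],[0,0,0.576]], "delta_rot": [[0,0,0],[0,0,0],[0,0,0],[0,0,0],[0,0,0]]}}

```text
time: 51.22
tool_pos: [499.8, 197.6, 89.4]
tcp_rot: [3.141, 0.001, -3.002]
contact_force: [-0.1, 0.6, 0.2]
grip_width: 0.6
finger_force: 0.0
```

Run:
```python
from h import *
gol(18.5,165,88,187.95)
```

```text
offset [-7.258e-01 -4.000e-04  1.230e-02] rot [0.     0.0001 0.0002] t 51.23 pos [499.8 197.6  89.4] yaw -172.0
```

>>> {"name": "send_rows", "arguments": {"offset": [[-0.09,0,0],[-0.18,0,0],[-0.27,0,0],[-0.36,0,0],[-0.45,0,0],[-0.54,0,0],[-0.63,0,0],[-0.7,0,0]], "delta_rot": [[0,0,0],[0,0,0],[0,0,0],[0,0,0],[0,0,0],[0,0,0],[0,0,0],[0,0,0]]}}

```text
time: 52.22
tool_pos: [582.7, 209.7, 88.6]
tcp_rot: [3.142, -0.0, -3.001]
contact_force: [-1.8, -1.5, -1.0]
grip_width: 0.6
finger_force: 0.7
```

>>> {"name": "send_rows", "arguments": {"offset": [[-0.015,0,0],[-0.027,0,0],[-0.027,0,0],[-0.027,0,0]], "delta_rot": [[0,0,0],[0,0,0],[0,0,0],[0,0,0]]}}

```text
time: 52.72
tool_pos: [585.4, 210.2, 89.0]
tcp_rot: [3.141, 0.001, -3.001]
contact_force: [-1.1, -0.6, -0.6]
grip_width: 0.6
finger_force: 0.3
```

Run:
```python
from h import *
o=get_obs();print(Lc(*o["tool_pos"][:2]),o["contact_force"],o["tool_pos"][2])
```

```text
[ 17.92563305 165.56511917] [-1.08400322 -0.56647567 -0.6197191 ] 89.04931240749512
```

>>> {"name": "send_rows", "arguments": {"offset": [[-0.01,0,0],[-0.02,0,0],[-0.022,0,0],[-0.022,0,0]], "delta_rot": [[0,0,0],[0,0,0],[0,0,0],[0,0,0]]}}

```text
time: 53.22
tool_pos: [586.5, 210.3, 88.6]
tcp_rot: [-3.142, -0.003, -3.001]
contact_force: [-5.6, -2.1, 1.7]
grip_width: 0.6
finger_force: 3.3
```

>>> {"name": "send_rows", "arguments": {"offset": [[0.1,0,0],[0.2,0,0],[0.3,-0.1,-0.4],[0.3,-0.4,-0.8],[0.3,-0.7,-1],[0.3,-0.8,-1],[0.3,-0.8,-1]], "delta_rot": [[0,0,0],[0,0,0],[0,0,0],[0,0,0],[0,0,0],[0,0,0],[0,0,0]]}}

```text
time: 54.1
tool_pos: [565.3, 110.1, 207.8]
tcp_rot: [3.141, -0.001, -3.002]
contact_force: [0.2, -0.4, -0.9]
grip_width: 0.1
finger_force: 0.0
```

Run:
```python
from h import *
c=optics.get_calibration("wrist");im=optics.capture("wrist");cv2.imwrite("pics/w6.png",im[:,:,::-1])
for t,z in (("fence_top",62),("lever_tip",98)):
    print(t,[(np.round(Lc(*ray(c,d["uv"],z)[:2]),1).tolist(),round(d["confidence"],2)) for d in finder.pinpoint(t,"wrist")][:3])
hsv=cv2.cvtColor(im,cv2.COLOR_RGB2HSV);m=cv2.inRange(hsv,(10,0,95),(40,75,255))
print([(np.round(Lc(*ray(c,d["uv"],14)[:2]),1).tolist(),round(d["confidence"],2)) for d in finder.pinpoint("tile1","wrist")])
```

```text
fence_top [([2.2, 91.5], 0.9)]
lever_tip [([38.2, 165.3], 0.9), ([-16.2, 147.4], 0.67)]
[([-0.5, -126.6], 0.97), ([-2.2, -189.5], 0.95), ([1.7, 54.8], 0.79), ([3.0, -4.2], 0.72), ([1.0, -63.4], 0.6)]
```

View pics/w6.png

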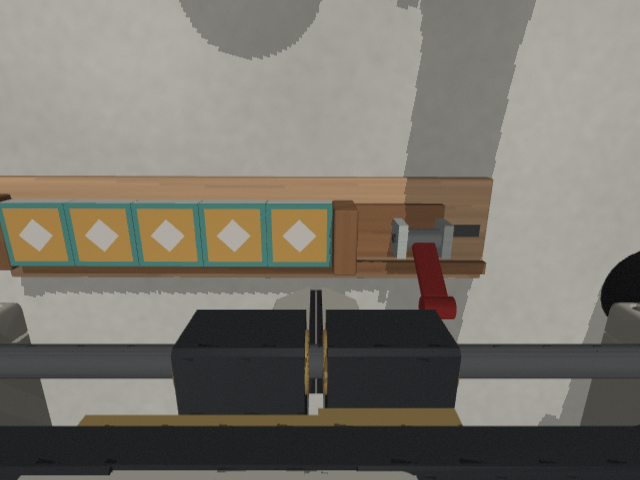

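The final view shows five tiles in a tight row at x of about 37 to 300 px, from the stop to the fence at (345,238). The lever leans over at (437,307), so it is locked with its tip at local x of 38. I'll hand in.

```bash
python3 -c "
from plant import ticket
print(ticket.close_job())"
```

```text
the job is handed in; nothing more can be done
None
```

I handed the job in at about 54 s with all five yellow tiles glazed face up in a tight row from the end stop, the fence snug against the last one and the lever flipped back to locked; I never moved the blue look-alike or the tableware, and handing in returned no verdict.

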